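Vent the vacuum desiccator and sort out its contents

TASK

The samples in the vacuum desiccator are dry: let the air in by turning the vent tap on its lid until the handle is in line with the side tube, then lift the lid off by its knob and set it down flat, flange down, on the free bench at the desiccator's left. Take everything out, standing the open crucibles upright in the shallow steel tray and putting the capped vials into the deep tub. Then put the lid back so that it sits down in its rim all round, and shut the tap again with its handle fully crosswise; do not disturb the log book, the timer or the reagent jar.

Things in the scene. Friction and masses are not known exactly. Their poses are not given: they have to be found in the camera images.
- desiccator: Base of a small vacuum desiccator, fixed: white round bowl 192 mm across. Origin: centre of its underside, z up. Its flat top, 58 mm up, is a perforated metal plate (radius 73 mm) with the lid's seat round it at the same height. A raised rim, inner radius 87 mm, outer 96 mm, top 68 mm up, surrounds the seat. The things inside stand on a circle of about 46 mm radius, 54 mm apart.
- lid: Clear hollow bell lid, loose, 0.35 to 0.6 kg: flange 168 mm across, 9 mm thick, bell 154 mm across, flat top 75 mm up. Origin: centre of the flange's underside, z up; seated, it is 58 mm above the desiccator's origin, in the rim with 3 mm play, any way round. Vacuum holds it (1 mm play) while the tap is shut; with the tap open (above 1.3) it lifts freely. It goes back down only with the tap open.
- lid_knob (a point): Centre of the grip of the black lifting knob in the middle of the lid: a cylinder 26 mm across from 101 to 124 mm above the lid's origin, this point at 112 mm. Below it a thinner neck down to the lid's top.
- tap_handle (a point): Centre of the vent tap's black bar handle, 50 mm from the lid's centre towards the lid's +x, 109 mm above its origin. The bar is 42 mm long (this point's y), 10 mm wide (its x), 18 mm high and turns about the vertical through this point. A thin steel side tube with hose barbs, 81 mm above the lid's origin, points outward along lid +x from the tap's body (17 mm wide, top at 87 mm).
- vent_tap (a joint): Angle of the vent tap, 0 to 1.571 rad, growing counter-clockwise seen from above. 0: handle crosswise to the side tube = shut. 1.571: handle in line with the side tube = open. About 0.05 N m of friction; it stays where it is left.
- lid_place (a point): A free place on the bench, left of the desiccator, big enough for the lid with this point under its centre (z = 0). To the left of it begins a fixed glass plate 6 mm thick that lies on the bench.
- steel_tray: Shallow stainless tray, loose, 0.35 kg, 125 mm (its x) by 190 mm (its y), 15 mm high, walls and floor 3 mm. Origin: centre of its underside, z up.
- deep_tub: Deep white plastic tub, loose, 0.2 kg, 100 mm (its x) by 130 mm (its y), 40 mm high, walls and floor 3 mm. Origin: centre of its underside, z up.
- log_book: Bystander: green log book, 109 x 153 x 10 mm, lying on the glass plate at the far left. Leave it alone.
- timer: Bystander: small white bench timer, 27 x 66 x 68 mm, standing at the right end of the work. Leave it alone.
- reagent_jar: Bystander: white plastic reagent jar with screw cap, 56 mm across, 123 mm high, standing behind and left of the desiccator. Leave it alone. Behind it a wall shelf overhangs the bench from x = 0.61 m on, 0.487 m above it: keep the arm's wrist clear of it when swinging across.
- crucible_0: Open white porcelain crucible, 0.04 kg, 48 mm across at the rim, 36 mm high, walls 3 mm, tapering to 28 mm at the foot. Origin: centre of its underside, z up. May be absent.
- crucible_1: Open white porcelain crucible, 0.04 kg, 48 mm across at the rim, 36 mm high, walls 3 mm, tapering to 28 mm at the foot. Origin: centre of its underside, z up. May be absent.
- crucible_2: Open white porcelain crucible, 0.04 kg, 48 mm across at the rim, 36 mm high, walls 3 mm, tapering to 28 mm at the foot. Origin: centre of its underside, z up. May be absent.
- vial_0: Sample vial with screw cap, 0.025 kg, upright cylinder 25 mm across and 60 mm high. Origin: centre of its underside, z along its axis. May be absent.
- vial_1: Sample vial with screw cap, 0.025 kg, upright cylinder 25 mm across and 60 mm high. Origin: centre of its underside, z along its axis. May be absent.

How it is judged:
By the outcome, as a careful person would: the job done as asked, in the order asked, and still so for the second after the job is handed in, with the robot touching nothing.
Of crucible_0, crucible_1, crucible_2, vial_0, vial_1 only 3 to 5 are there at a start; the rules pass over those that are not, and their reading is None.
At some moment in a run one of steel_tray, deep_tub may be knocked a few centimetres aside while the robot is not near it.
It also fails if it takes over 208 s, if anything falls off the work surface, if the arm or the gripper's body presses on something with over 40 N, if the wrist force passes 120 N, or if a joint passes its speed limit or range.

ROBOT

A 6-joint arm with a two-finger parallel gripper is mounted at the origin on a cart in front of the work surface, level with it; the furniture and walls round the work are solid. World frame = base frame: x ahead of the robot, y to its left, z up, the work surface at z = 0. Lengths are in m, angles in rad, forces in N, time in s.
With the tool pointing down it reaches from about 0.275 to 0.825 m from the base axis. Payload 4.9 kg.
Tool frame: the origin (TCP) lies midway between the tips of the shut fingers; the grasp point (between the pads) lies 19 mm behind it; x points along the fingers, y is the direction in which the jaws open and shut, and the axes are right-handed (so a half turn about x gives the same grasp; the last joint's range is limited). The gripper opens to 85 mm and grips with 20 to 120 N. Pads are 22 mm wide; open, the fingers measure 114 mm over their backs; the gripper's body (76 mm by 85 mm) begins 54 mm behind the grasp point. The pads swing forward as they close: fully open they stand 13 mm farther back than shut.
Start: joints at [1.16, 0.326, -0.193, 1.052, 0, 1.437], TCP at [0.15, 0.529, 0.231] pointing down, gripper open.
Joint ranges: [-2.65, 2.65], [-0.97, 1.79], [-1.3, 1.35], [-1.93, 2.1], [-1.47, 1.37], [-3.14, 3.14]. Speed limits (rad/s): [2.57, 2.57, 3.14, 3.14, 3.14, 3.14].

INTERFACE

Orientations are given as a unit quaternion [x, y, z, w].
In Python, from cell import * gives the robot as it stands.
- The arm moves only by the tool drive_tool, never from a script. Its argument "moves" is a list of rows, each a list of 5 numbers: the shift along the tool's x, y, z in m, then the turn about the tool's x in degrees, then the opening, from 0 (shut) to 1 (fully open). In form: [[x, y, z, roll, claw], ...]. A call has 1 to 10 rows; each row is the pose to reach, as a shift and turn from the pose commanded when the call began, along the tool's axes at that moment; what a row does not reach only later rows make up. A row lasts 1/8 s, in which the tool goes at most 62.5 mm and 10.7 degrees, less where a joint would pass 70% of its speed; a pose out of reach is approached as far as the arm can. A call with a gripper value outside its range is refused whole. The fingers move at their own pace and stop on an object; the grip force is fixed at half the most. Time passes only in rows, so rows that repeat a pose let the fingers close. It gives the time, the measured TCP pose, the force and the opening at its end, in the units of the state.
- get_state(): the state, without advancing time (a new reading comes with each control period).
- snapshot(name): name is "scene" or "top"; returns the picture (384x512x3 uint8, red, green, blue); there is no depth.
- get_calibration(name): a dict with "fx", "fy", "cx", "cy" (pixels), "R" (3x3) and "t" (3): a world point X has camera coordinates R X + t. Camera axes: x right, y down, z forward; pixel columns grow to the right and rows downward; lengths in m; the calibration is good to about 2 mm. A picture is of the moment at which its call begins. get_calibration takes no time and is no camera call.
- sign_off(): hands the job in, once; it reports no verdict.
The state is a dict: "time": time; "joints": joint angles; "joint_velocities": joint speeds; "tau": joint torques, N m; "ee_pos": TCP position; "eef_rot": TCP orientation; "force": force on the tool from outside, world axes, zero at the start; "ft_torque": the same for the moment, N m; "gripper_width": opening from 0.0 (shut) to 1.0 (fully open).
Only numpy, scipy, OpenCV 4.12 (cv2) and the standard library are available. Lean on these libraries where they do the work, as an engineer would, in place of code of your own. Each camera call takes 0.05 s, during which the arm holds its last target. There are 200 camera calls.

## Working session

There is one attempt and no reset: what is moved stays moved. The work goes in short steps, Python scripts to look and compute and a tool call to move; the robot and the scene stay as the last step left them, time stands still between calls to the robot, and variables do not carry over. Pictures are saved under pics/ and viewed, about 12 in all and at most 16, crops included, and the job is handed in when it is done.

Besides the shell and the picture viewer there is one more tool, called after "Call:" in YAML: its name, and indented under it one key for each argument. drive_tool: Moves the arm, as the interface text tells. Its arguments: {"type":"object","properties":{"moves":{"type":"array","items":{"type":"array","items":{"type":"number"}}}},"required":["moves"]}

```bash
mkdir -p pics; ls; python3 - <<'E'
from cell import *
import cv2,json
s=get_state();print(s)
for n in("scene","top"):
    cv2.imwrite(f"pics/{n}0.png",cv2.cvtColor(snapshot(n),cv2.COLOR_RGB2BGR)); print(n,get_calibration(n))
E
```

```text
pics
{'time': 0.0, 'joints': array([ 1.15984386e+00,  3.26917919e-01, -1.93593887e-01,  1.05199726e+00,
        2.32097095e-05,  1.43661168e+00]), 'joint_velocities': array([-2.39490589e-04, -1.90787079e-05, -3.39399920e-04,  1.89735836e-03,
        8.87435892e-04, -4.01399813e-04]), 'tau': array([ 1.53937526e-04, -4.43401337e+01,  2.62440240e+01,  1.55339664e-02,
       -7.52955748e-05,  9.39032105e-06]), 'ee_pos': array([0.15002527, 0.52853689, 0.23051218]), 'eef_rot': array([ 0.09695918,  0.70051766, -0.09812114,  0.70017582]), 'force': array([1.16867802, 0.39804938, 0.0951032 ]), 'ft_torque': array([-0.03054654, -0.0415685 ,  0.01484952]), 'gripper_width': 1.0000613701111325}
scene {'fx': 482.7887639385469, 'fy': 482.7887639385469, 'cx': 254.16605337164248, 'cy': 191.03407648516642, 'R': array([[ 0.62464794, -0.78089785,  0.00367452],
       [-0.51359538, -0.4143655 , -0.75134614],
       [ 0.58824717,  0.4674396 , -0.65989808]]), 't': array([-0.31680965,  0.36464694,  1.78921599])}
top {'fx': 441.28048850299047, 'fy': 441.28048850299047, 'cx': 259.1050128778869, 'cy': 180.8406533308272, 'R': array([[ 0.20950634, -0.9778007 , -0.00358998],
       [-0.88938046, -0.18903289, -0.41625588],
       [ 0.40633667,  0.0904011 , -0.90924043]]), 't': array([-0.08896011,  0.49822321,  1.83805528])}
```

View pics/scene0.png

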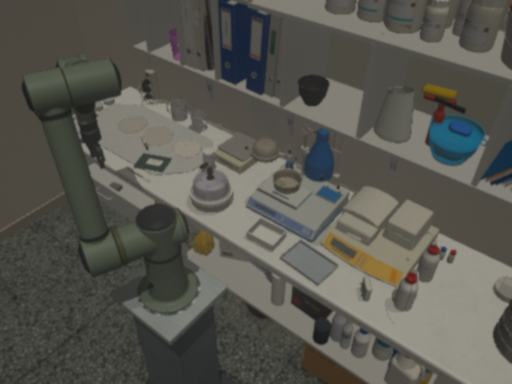

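View pics/top0.png

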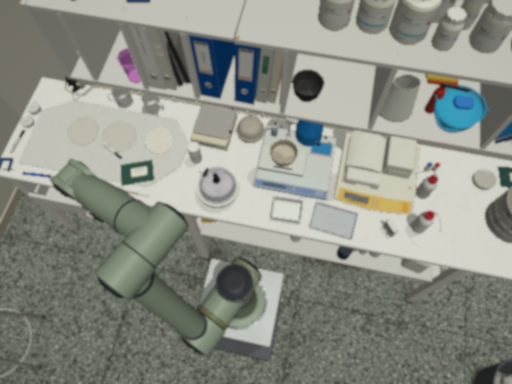

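```bash
cat > h.py <<'E'
from cell import *
import numpy as np, cv2
from scipy.spatial.transform import Rotation as Ro
C={n:get_calibration(n) for n in("scene","top")}
def ray(n,p):
    c=C[n]; R=np.array(c['R']); d=R.T@np.array([(p[0]-c['cx'])/c['fx'],(p[1]-c['cy'])/c['fy'],1]); return -R.T@c['t'],d/np.linalg.norm(d)
def plane(n,p,z): o,d=ray(n,p); return o+d*(z-o[2])/d[2]
def tri(ps,pt):
    (a,u),(b,v)=ray("scene",ps),ray("top",pt)
    s=np.linalg.lstsq(np.c_[u,-v],b-a,rcond=None)[0]; P,Q=a+s[0]*u,b+s[1]*v
    return (P+Q)/2,np.linalg.norm(P-Q)
def proj(n,X):
    c=C[n]; q=np.array(c['R'])@X+c['t']; return np.array([c['fx']*q[0]/q[2]+c['cx'],c['fy']*q[1]/q[2]+c['cy']])
def both(name,cs,ct,k=5):
    "crops (x,y,w,h) of both views stacked side by side, brightened"
    o=[]
    for n,c in(("scene",cs),("top",ct)):
        im=snapshot(n); cv2.imwrite(f"pics/{name}_{n}_raw.png",im[...,::-1]); x,y,w,h=c
        o.append(cv2.resize(im[y:y+h,x:x+w,::-1],None,fx=k,fy=k,interpolation=cv2.INTER_CUBIC))
    cv2.imwrite(f"pics/{name}.png",cv2.convertScaleAbs(np.hstack(o),alpha=1.4))
def goto(X=None,jaw=None):
    "tool-frame shift from now to TCP X (world), and roll so the jaw axis points along angle jaw (deg, mod 180)"
    s=get_state(); R=Ro.from_quat(s['eef_rot']).as_matrix()
    print('t',round(s['time'],2),'pos',s['ee_pos'].round(4),'R cols x',R[:,0].round(3),'y',R[:,1].round(3),'w',round(s['gripper_width'],3),'F',s['force'].round(1),'j',s['joints'].round(2))
    if X is not None: print('shift',(R.T@(np.array(X)-s['ee_pos'])).round(4))
    if jaw is not None:
        a=np.degrees(np.arctan2(R[1,1],R[0,1])); print('jaw now',a.round(1),'roll(mod180)',((-(jaw-a)+90)%180-90).round(1))
E
python3 - <<'E'
from h import *
both("a",(170,140,80,80),(177,150,80,80),5)
# tub/tray corners from top
im=cv2.imread("pics/top0.png")[185:245,260:410]
cv2.imwrite("pics/b.png",cv2.convertScaleAbs(cv2.resize(im,None,fx=5,fy=5,interpolation=cv2.INTER_CUBIC),alpha=1.3))
goto()
E
```

```text
t 0.2 pos [0.1502 0.5288 0.2308] R cols x [-0.    -0.001 -1.   ] y [ 0.273  0.962 -0.001] w 0.998 F [-0.9  0.5  0.6] j [ 1.16  0.33 -0.19  1.05 -0.    1.44]
```

View pics/a.png

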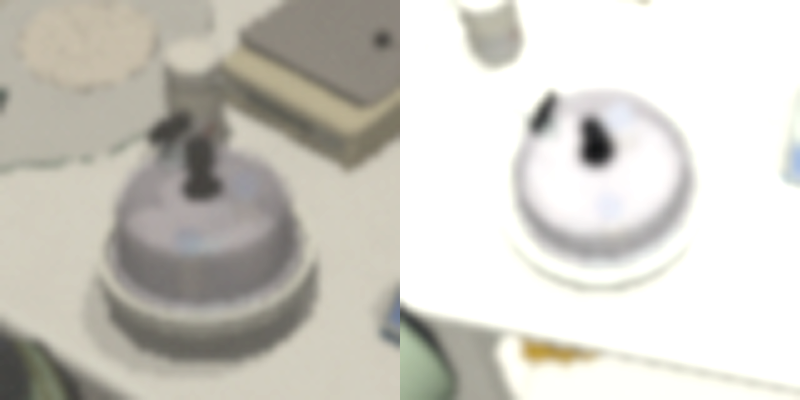

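View pics/b.png

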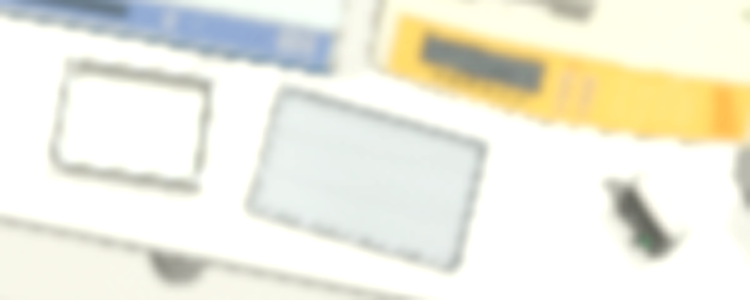

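```bash
python3 - <<'E'
from h import *
S=lambda x,y:(170+(x+.5)/5-.5,140+(y+.5)/5-.5)
T=lambda x,y:(177+(x-400+.5)/5-.5,150+(y+.5)/5-.5)
for n,a,b in(("wide",(202,187),(597,150)),("narrow",(200,150),(590,128)),("handle",(171,128),(543,113))):
    P,e=tri(S(*a),T(*b)); print(n,P.round(4),e.round(4))
for n in C: print(n,(-np.array(C[n]['R']).T@C[n]['t']).round(3))
# dark masks
for n,f in (("scene","a_scene_raw"),("top","a_top_raw")):
    im=cv2.imread(f"pics/{f}.png"); g=im.max(2); m=np.zeros_like(g)
    x,y,w,h=(195,160,30,25) if n=="scene" else (200,165,25,22)
    m[y:y+h,x:x+w]=(g[y:y+h,x:x+w]<75)*255
    k,l,st,c=cv2.connectedComponentsWithStats(m)
    for i in range(1,k):
        if st[i,4]>3: print(n,st[i],c[i].round(2))
B=lambda x,y:(260+(x+.5)/5-.5,185+(y+.5)/5-.5)
print("tub rim");tu=np.array([plane("top",B(*p),.04)for p in((70,65),(210,80),(198,190),(52,170))]);print(tu.round(3),tu.mean(0).round(3),np.linalg.norm(np.roll(tu,-1,0)-tu,axis=1).round(3))
print("tray rim");tr=np.array([plane("top",B(*p),.015)for p in((283,88),(488,143),(455,273),(246,210))]);print(tr.round(3),tr.mean(0).round(3),np.linalg.norm(np.roll(tr,-1,0)-tr,axis=1).round(3))
for z,nm,p in((.068,'timer top',(620,185)),(.0,'timer base',(655,255))): print(nm,plane("top",B(*p),z).round(3))
# desiccator base outer outline: seat ellipse
print('jar top',plane("top",T(487,10),.123).round(3))
E
```

```text
wide [0.4549 0.1976 0.1455] 0.0029
narrow [0.4585 0.201  0.1817] 0.0021
handle [0.4666 0.244  0.1784] 0.0006
scene [-0.667 -0.933  1.456]
top [-0.285 -0.159  1.878]
scene [220 160   5   3   8] [222.38 160.62]
scene [200 162  14  18 110] [207.65 170.57]
top [204 171   3   5   8] [205.12 173.  ]
top [214 174   5   9  35] [215.69 178.26]
tub rim
[[ 0.469 -0.057  0.04 ]
 [ 0.481 -0.183  0.04 ]
 [ 0.376 -0.191  0.04 ]
 [ 0.367 -0.062  0.04 ]] [ 0.423 -0.123  0.04 ] [0.126 0.105 0.129 0.102]
tray rim
[[ 0.497 -0.25   0.015]
 [ 0.483 -0.438  0.015]
 [ 0.356 -0.424  0.015]
 [ 0.375 -0.236  0.015]] [ 0.428 -0.337  0.015] [0.189 0.127 0.189 0.123]
timer top [ 0.446 -0.546  0.068]
timer base [ 0.415 -0.597  0.   ]
jar top [0.58  0.333 0.123]
```

Call:
drive_tool:
  moves:
    - [-0.07,-0.195,0.336,0,1]
    - [-0.07,-0.195,0.336,0,1]
    - [-0.07,-0.195,0.336,0,1]
    - [-0.07,-0.195,0.336,0,1]
    - [-0.07,-0.195,0.336,0,1]
    - [-0.07,-0.195,0.336,0,1]
    - [-0.07,-0.195,0.336,0,1]
    - [-0.07,-0.195,0.336,0,1]
    - [-0.07,-0.195,0.336,0,1]

```text
time: 1.32
ee_pos: [0.4195, 0.25, 0.3009]
eef_rot: [0.097, 0.701, -0.097, 0.7]
force: [-0.6, -0.4, -0.6]
gripper_width: 0.996
```

Call:
drive_tool:
  moves:
    - [0,-0.409,0.023,0,0.4]
    - [0,-0.409,0.023,0,0.4]
    - [0,-0.409,0.023,0,0.4]
    - [0,-0.409,0.023,0,0.4]
    - [0,-0.409,0.023,0,0.4]
    - [0,-0.409,0.023,0,0.4]
    - [0,-0.409,0.023,0,0.4]
    - [0,-0.409,0.023,0,0.4]
    - [0,-0.409,0.023,0,0.4]

```text
time: 2.45
ee_pos: [0.3306, -0.1489, 0.3011]
eef_rot: [0.097, 0.701, -0.097, 0.7]
force: [-0.3, 0.6, 0.8]
gripper_width: 0.402
```

```bash
python3 - <<'E'
from h import *
goto()
n="d"; 
a=snapshot("top");b=snapshot("scene"); cv2.imwrite("pics/d_top.png",a[...,::-1]);cv2.imwrite("pics/d_scene.png",b[...,::-1])
A=cv2.resize(a[120:220,90:250],None,fx=5,fy=5,interpolation=cv2.INTER_CUBIC)
A=np.clip((A.astype(float)-90)*1.6,0,255).astype(np.uint8)
cv2.imwrite("pics/d.png",A[...,::-1])
# sub-pixel darkness centroid of knob and handle in top
g=a.max(2).astype(int); print(g[164:186,200:224])
E
```

```text
t 2.45 pos [ 0.3306 -0.1489  0.3011] R cols x [-0.     0.001 -1.   ] y [0.272 0.962 0.001] w 0.402 F [-0.3  0.6  0.8] j [-0.63 -0.07 -0.48  1.17  0.   -0.35]
[[215 217 218 218 218 218 218 218 218 218 218 218 218 218 218 217 217 216
  216 216 216 217 217 217]
 [218 218 218 218 218 218 217 218 218 218 218 217 216 215 215 214 213 212
  212 213 213 214 214 215]
 [218 218 218 218 218 215 211 210 213 215 214 212 209 207 206 205 204 202
  202 203 205 206 208 210]
 [218 218 218 218 215 206 192 187 196 205 205 201 195 192 190 189 186 186
  186 187 189 192 196 200]
 [218 218 218 216 209 190 159 145 168 185 189 185 180 175 174 172 171 171
  172 171 173 175 179 184]
 [216 217 216 210 195 163 119 105 138 163 171 172 169 166 165 164 164 164
  164 165 165 166 167 169]
 [208 211 210 198 168 124  83  87 126 152 163 165 164 164 162 161 161 161
  163 165 169 169 166 163]
 [196 200 198 179 136  83  65  95 132 154 162 163 162 161 158 156 158 161
  166 171 176 176 172 164]
 [190 187 180 154 105  58  66 106 141 159 166 166 160 152 144 141 149 161
  171 177 180 179 176 168]
 [196 182 160 124  77  51  76 117
[... 580 characters left out ...]
61 157 164 174 182 186 187 188 190 188 178 149  98  44  23  19  24
   51  97 142 169 177 180]
 [170 155 156 167 178 184 186 188 190 190 187 175 145  93  40  21  20  29
   52  99 144 171 181 183]
 [161 151 158 171 180 184 185 187 189 190 187 177 151 103  56  34  33  45
   75 118 155 177 185 187]
 [155 151 162 175 182 184 185 187 189 189 188 181 163 130  96  74  69  82
  112 145 170 183 187 189]
 [151 152 166 179 185 185 186 188 189 189 188 185 176 160 141 126 121 130
  148 168 181 186 188 189]
 [148 152 167 180 186 187 187 188 189 189 189 188 185 178 170 164 163 166
  173 181 186 187 189 190]
 [149 152 167 179 186 188 189 189 190 190 190 190 188 185 183 181 181 182
  183 186 187 188 189 190]]
```

View pics/d.png

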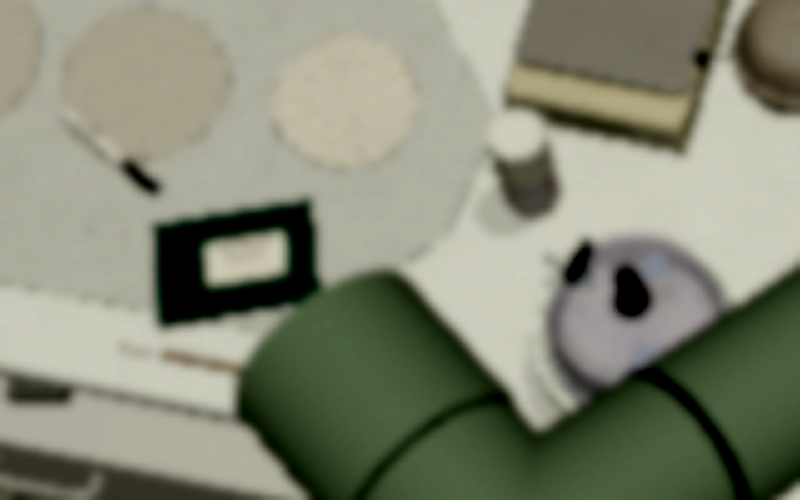

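```bash
python3 - <<'E'
from h import *
D=lambda x,y:(90+(x+.5)/5-.5,120+(y+.5)/5-.5)
for nm in("d",):
    for n in C:
        g=255-cv2.imread(f"pics/{nm}_{n}.png").max(2).astype(float)
        print(n,'pred knob grip',proj(n,np.array([.457,.1995,.170])).round(1),'handle',proj(n,np.array([.467,.247,.167])).round(1))
        if n=="top":
            for (r0,r1,c0,c1),z,l in(((172,185,211,221),.157,'knob'),((166,177,201,209),.168,'handle')):
                w=np.clip(g[r0:r1,c0:c1]-140,0,None); Y,X=np.mgrid[r0:r1,c0:c1]; p=(w*X).sum()/w.sum(),(w*Y).sum()/w.sum()
                print(l,np.round(p,2),plane(n,p,z).round(4))
for p in((490,110),(430,250),(480,170),(545,258)): print('plate edge/barb',p,plane("top",D(*p),.006 if p[0]<500 else .139).round(3))
im=cv2.imread("pics/d_scene.png")[90:200,80:240]; im=cv2.resize(im,None,fx=5,fy=5,interpolation=cv2.INTER_CUBIC)
cv2.imwrite("pics/e.png",cv2.convertScaleAbs(im,alpha=1.3))
E
```

```text
scene pred knob grip [210. 172.] handle [203.4 167. ]
top pred knob grip [214.9 176.9] handle [204.9 173.1]
knob [215.67 178.37] [0.4567 0.1974 0.157 ]
handle [205.16 172.65] [0.4688 0.2461 0.168 ]
plate edge/barb (490, 110) [0.685 0.412 0.006]
plate edge/barb (430, 250) [0.527 0.425 0.006]
plate edge/barb (480, 170) [0.619 0.403 0.006]
plate edge/barb (545, 258) [0.482 0.283 0.139]
```

View pics/e.png

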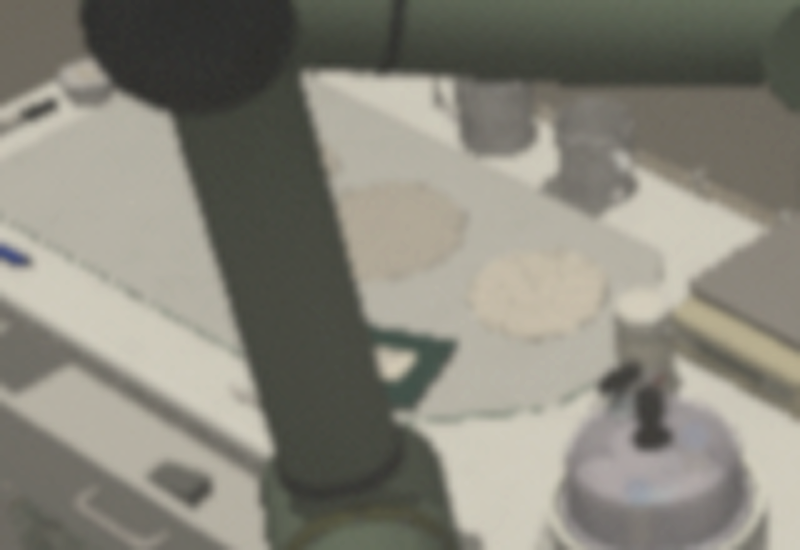

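```bash
python3 - <<'E'
from h import *
E=lambda x,y:(80+(x+.5)/5-.5,90+(y+.5)/5-.5)
D=lambda x,y:(90+(x+.5)/5-.5,120+(y+.5)/5-.5)
for p in((590,392),(530,410),(480,416),(420,416),(240,350),(100,275)): print('scene plate edge',p,plane("scene",E(*p),.003).round(3))
for p in((165,308),(320,300)): print('top plate/book',plane("top",D(*p),.003).round(3))
for p in((100,385),(230,410)): print('bench front',plane("top",D(*p),0).round(3))
goto((.4685,.246,.22),76.4)
E
```

```text
scene plate edge (590, 392) [0.588 0.414 0.003]
scene plate edge (530, 410) [0.532 0.439 0.003]
scene plate edge (480, 416) [0.496 0.47  0.003]
scene plate edge (420, 416) [0.46  0.514 0.003]
scene plate edge (240, 350) [0.42  0.727 0.003]
scene plate edge (100, 275) [0.413 0.936 0.003]
top plate/book [0.418 0.652 0.003]
top plate/book [0.456 0.512 0.003]
bench front [0.333 0.686 0.   ]
bench front [0.334 0.56  0.   ]
t 2.55 pos [ 0.3308 -0.1486  0.3012] R cols x [-0.  0. -1.] y [0.271 0.963 0.   ] w 0.402 F [ 1.   1.2 -0.7] j [-0.63 -0.07 -0.48  1.17  0.   -0.35]
shift [0.0813 0.4172 0.0258]
jaw now 74.3 roll(mod180) -2.1
```

Call:
drive_tool:
  moves:
    - [0.061,0.417,0.026,-2,0.32]
    - [0.061,0.417,0.026,-2,0.32]
    - [0.061,0.417,0.026,-2,0.32]
    - [0.061,0.417,0.026,-2,0.32]
    - [0.061,0.417,0.026,-2,0.32]
    - [0.061,0.417,0.026,-2,0.32]
    - [0.061,0.417,0.026,-2,0.32]
    - [0.061,0.417,0.026,-2,0.32]
    - [0.061,0.417,0.026,-2,0.32]
    - [0.061,0.417,0.026,-2,0.32]

```text
time: 3.8
ee_pos: [0.469, 0.2434, 0.2406]
eef_rot: [0.085, 0.702, -0.086, 0.702]
force: [-0.9, -0.7, -0.0]
gripper_width: 0.319
```

Call:
drive_tool:
  moves:
    - [0.02,0,0,0,0.32]
    - [0.04,0,0,0,0.32]
    - [0.06,0,0,0,0.32]
    - [0.075,0,0,0,0.32]
    - [0.086,0,0,0,0.32]
    - [0.086,0,0,0,0.32]

```text
time: 4.55
ee_pos: [0.4694, 0.2436, 0.1539]
eef_rot: [0.086, 0.702, -0.086, 0.702]
force: [1.0, 2.3, -1.6]
gripper_width: 0.318
```

```bash
python3 - <<'E'
from h import *
goto((.4685,.246,.153),76.4)
both("f",(180,140,60,60),(190,150,60,60),6)
E
```

```text
t 4.55 pos [0.4694 0.2436 0.1539] R cols x [-0.  0. -1.] y [0.24  0.971 0.   ] w 0.318 F [ 1.   2.3 -1.6] j [ 0.34  0.35 -0.36  0.85  0.    0.58]
shift [ 0.0009  0.0021 -0.0015]
jaw now 76.1 roll(mod180) -0.3
```

View pics/f.png

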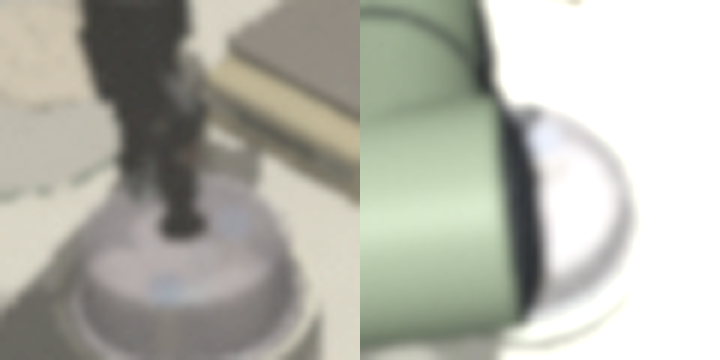

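Call:
drive_tool:
  moves:
    - [0,0.002,-0.001,0,0.2]
    - [0,0.002,-0.001,0,0.1]
    - [0,0.002,-0.001,0,0.05]
    - [0,0.002,-0.001,0,0]
    - [0,0.002,-0.001,0,0]
    - [0,0.002,-0.001,0,0]

```text
time: 5.4
ee_pos: [0.4706, 0.2486, 0.1558]
eef_rot: [0.087, 0.701, -0.083, 0.703]
force: [1.8, 7.1, 2.8]
gripper_width: 0.101
```

Call:
drive_tool:
  moves:
    - [0,0.003,0,-9,0]
    - [0,0.003,0,-18,0]
    - [0,0.003,0,-28,0]
    - [0,0.003,0,-38,0]
    - [0,0.003,0,-48,0]
    - [0,0.003,0,-58,0]
    - [0,0.003,0,-68,0]
    - [0,0.003,0,-78,0]
    - [0,0.003,0,-86,0]
    - [0,0.003,0,-92,0]

```text
time: 6.65
ee_pos: [0.4701, 0.2488, 0.155]
eef_rot: [-0.447, 0.548, 0.446, 0.549]
force: [-1.4, 0.6, 5.2]
gripper_width: 0.104
```

Call:
drive_tool:
  moves:
    - [0,0,0,-1,0]
    - [0,0,0,-1,0]
    - [0,0,0,-1,0]
    - [0,0,0,-1,0]

```text
time: 7.15
ee_pos: [0.4698, 0.2488, 0.155]
eef_rot: [-0.45, 0.546, 0.45, 0.546]
force: [-0.7, -0.3, 6.0]
gripper_width: 0.099
```

```bash
python3 - <<'E'
from h import *
goto((.4685,.246,.153),166.4); print(get_state()['ft_torque'])
E
```

```text
t 7.15 pos [0.4698 0.2488 0.155 ] R cols x [ 0.001 -0.001 -1.   ] y [-0.982  0.19  -0.001] w 0.099 F [-0.7 -0.3  6. ] j [ 0.35  0.36 -0.36  0.86 -0.   -1.03]
shift [ 0.002   0.0008 -0.003 ]
jaw now 169.0 roll(mod180) 2.6
[-0.03041921  0.1927483  -0.36921221]
```

Call:
drive_tool:
  moves:
    - [0,0,0,0,0.3]
    - [0,0,0,0,0.3]
    - [-0.03,0,0,0,0.3]
    - [-0.065,0,0,0,0.3]
    - [-0.065,0,0,0,0.3]
    - [-0.065,0.002,-0.025,0,0.6]
    - [-0.065,0.002,-0.051,0,0.75]
    - [-0.065,0.002,-0.051,0,0.75]
    - [-0.065,0.002,-0.051,0,0.75]

```text
time: 8.28
ee_pos: [0.4582, 0.1997, 0.2188]
eef_rot: [-0.45, 0.545, 0.451, 0.545]
force: [0.1, 0.1, -0.1]
gripper_width: 0.753
```

```bash
python3 - <<'E'
from h import *
goto((.4585,.199,.148),168)
E
```

```text
t 8.28 pos [0.4582 0.1997 0.2188] R cols x [-0.001  0.    -1.   ] y [-0.982  0.189  0.001] w 0.753 F [ 0.1  0.1 -0.1] j [ 0.26  0.24 -0.34  0.99  0.   -1.12]
shift [ 0.0708 -0.0005 -0.0006]
jaw now 169.1 roll(mod180) 1.1
```

Call:
drive_tool:
  moves:
    - [0.02,0,0,0,0.75]
    - [0.045,0,0,0,0.75]
    - [0.06,0,0,0,0.7]
    - [0.071,0,0,0,0.6]
    - [0.071,0,0,0,0.45]
    - [0.071,0,0,0,0.35]
    - [0.071,0,0,0,0.2]
    - [0.071,0,0,0,0.1]
    - [0.071,0,0,0,0.1]
    - [0.071,0,0,0,0.1]

```text
time: 9.52
ee_pos: [0.4592, 0.1995, 0.1492]
eef_rot: [-0.451, 0.544, 0.45, 0.546]
force: [1.7, -0.4, 5.7]
gripper_width: 0.283
```

Call:
drive_tool:
  moves:
    - [0,0,0,0,0]
    - [0,0,0,0,0]
    - [-0.003,0,0,0,0]
    - [-0.006,0,0,0,0]
    - [-0.01,0,0,0,0]
    - [-0.01,0,0,0,0]
    - [-0.01,0,0,0,0]

```text
time: 10.4
ee_pos: [0.458, 0.1994, 0.1582]
eef_rot: [-0.45, 0.545, 0.451, 0.545]
force: [0.2, 0.8, -4.1]
gripper_width: 0.283
```

```bash
python3 - <<'E'
from h import *
goto()
E
```

```text
t 10.4 pos [0.458  0.1994 0.1582] R cols x [-0.  0. -1.] y [-0.982  0.188  0.   ] w 0.283 F [ 0.2  0.8 -4.1] j [ 0.26  0.3  -0.43  0.84  0.   -1.12]
```

Call:
drive_tool:
  moves:
    - [-0.03,0,0,0,0]
    - [-0.06,0,0,0,0]
    - [-0.1,0,0,0,0]
    - [-0.13,0,0,0,0]
    - [-0.13,0.015,0.045,0,0]
    - [-0.13,0.03,0.09,0,0]
    - [-0.13,0.045,0.135,0,0]
    - [-0.13,0.062,0.187,0,0]
    - [-0.13,0.062,0.187,0,0]
    - [-0.13,0.062,0.187,0,0]

```text
time: 11.65
ee_pos: [0.432, 0.3943, 0.2875]
eef_rot: [-0.451, 0.546, 0.45, 0.544]
force: [-1.0, -0.6, -4.5]
gripper_width: 0.284
```

Call:
drive_tool:
  moves:
    - [0.04,0,0,0,0]
    - [0.08,0,0,0,0]
    - [0.12,0,0,0,0]
    - [0.15,0,0,0,0]
    - [0.17,0,0,0,0]
    - [0.18,0,0,0,0]
    - [0.18,0,0,0,0]
    - [0.18,0,0,0,0]

```text
time: 12.65
ee_pos: [0.4333, 0.3949, 0.1094]
eef_rot: [-0.45, 0.545, 0.45, 0.546]
force: [0.1, 0.7, -3.2]
gripper_width: 0.284
```

```bash
python3 - <<'E'
from h import *
goto((.432,.395,.092))
both("g",(145,140,75,85),(130,140,90,85),4)
E
```

```text
t 12.65 pos [0.4333 0.3949 0.1094] R cols x [ 0.001  0.001 -1.   ] y [-0.982  0.189 -0.001] w 0.284 F [ 0.1  0.7 -3.2] j [ 0.61  0.5  -0.27  0.81 -0.   -0.77]
shift [ 0.0174  0.0014 -0.0001]
```

View pics/g.png

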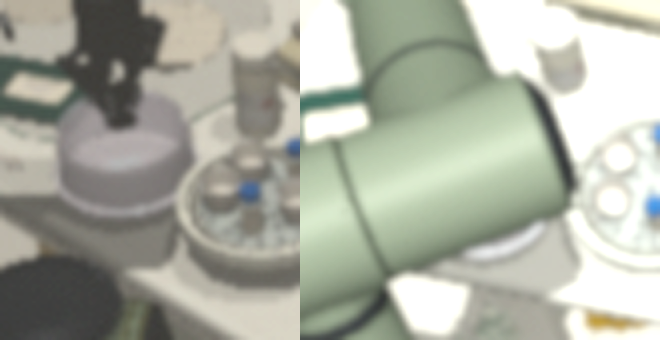

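Call:
drive_tool:
  moves:
    - [0.006,0,0,0,0]
    - [0.012,0,0,0,0]
    - [0.016,0,0,0,0]
    - [0.018,0,0,0,0]
    - [0.018,0,0,0,0]

```text
time: 13.38
ee_pos: [0.4318, 0.3947, 0.0913]
eef_rot: [-0.45, 0.545, 0.451, 0.545]
force: [-5.1, -2.4, 5.4]
gripper_width: 0.287
```

Call:
drive_tool:
  moves:
    - [0,0,0,0,0.4]
    - [0,0,0,0,0.75]
    - [0,0,0,0,0.75]
    - [-0.03,0,0,0,0.75]
    - [-0.08,0,0,0,0.75]
    - [-0.14,0,0,0,0.75]
    - [-0.2,0,0,0,0.75]
    - [-0.2,0.02,0.06,0,0.75]
    - [-0.2,0.03,0.1,0,0.75]
    - [-0.2,0.03,0.1,0,0.75]

```text
time: 14.62
ee_pos: [0.4212, 0.501, 0.2894]
eef_rot: [-0.451, 0.544, 0.451, 0.544]
force: [0.7, -1.1, -0.2]
gripper_width: 0.747
```

```bash
python3 - <<'E'
from h import *
goto()
both("i",(185,155,55,60),(190,155,60,60),6)
b=cv2.imread("pics/i.png"); print(b.shape)
E
```

```text
t 14.62 pos [0.4212 0.501  0.2894] R cols x [-0.  0. -1.] y [-0.983  0.185  0.   ] w 0.747 F [ 0.7 -1.1 -0.2] j [ 0.76  0.5   0.23  1.29  0.   -0.63]
(360, 690, 3)
```

View pics/i.png

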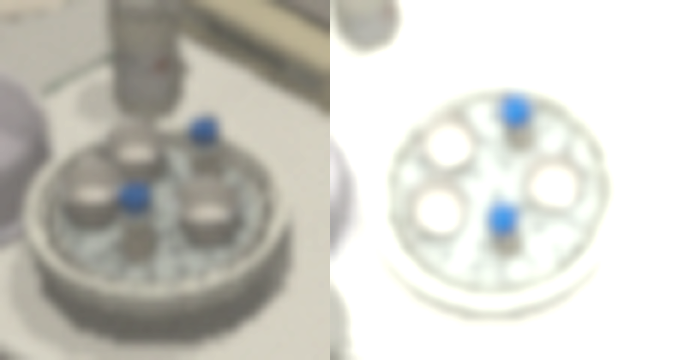

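```bash
python3 - <<'E'
from h import *
T=lambda x,y:(190+(x-330+.5)/6-.5,155+(y+.5)/6-.5)
im=cv2.imread("pics/i_top_raw.png").astype(int)
c=np.array([.458,.1993])
P=[]
for n,p,z in(("cA",(450,145),.094),("cB",(438,210),.094),("cC",(553,185),.094),("vD",(515,108),.113),("vE",(502,218),.113)):
    x0,y0=np.round(T(*p)).astype(int); w=im[y0-7:y0+8,x0-7:x0+8]; Y,X=np.mgrid[y0-7:y0+8,x0-7:x0+8]
    m=(w[...,0]-w[...,2]>50) if n[0]=='v' else None
    q=(X[m].mean(),Y[m].mean()) if m is not None else T(*p)
    W=plane("top",q,z)[:2]; d=W-c; P.append(W); print(n,np.round(q,1),W.round(4),'r',np.hypot(*d).round(4),'ang',np.degrees(np.arctan2(d[1],d[0])).round(1))
P=np.array(P); s=cv2.minEnclosingCircle(P.astype(np.float32)); print('circle',s)
a=np.degrees(np.arctan2(*(P-c).T[::-1])); ph=np.degrees(np.angle(np.exp(1j*np.radians(a)*5).mean()))/5; print('phase',ph)
for n,t in zip("ABCDE",a):
    k=ph+72*np.round((t-ph)/72); print(n,k.round(1),(c+.046*np.array([np.cos(np.radians(k)),np.sin(np.radians(k))])).round(4))
E
```

```text
cA [209.6 178.8] [0.4764 0.2366] r 0.0416 ang 63.7
cB [207.6 189.6] [0.4236 0.2318] r 0.0473 ang 136.7
cC [226.8 185.4] [0.4607 0.1539] r 0.0455 ang -86.6
vD [220.5 173. ] [0.5056 0.1921] r 0.0481 ang -8.6
vE [218.5 191. ] [0.4194 0.1793] r 0.0434 ang -152.6
circle ((0.4593000113964081, 0.20099540054798126), 0.047229424118995667)
phase -9.449288206585473
A 62.6 [0.4792 0.2401]
B 134.6 [0.4257 0.2321]
C -81.4 [0.4648 0.1538]
D -9.4 [0.5034 0.1917]
E -153.4 [0.4169 0.1787]
```

```bash
cat >> h.py <<'E'
def plan(wps,start=None):
    "waypoints (x,y,z,jaw deg); prints the shift+roll of each from the one before, one call per waypoint"
    s=get_state(); R=Ro.from_quat(s['eef_rot']).as_matrix()
    cur=np.r_[s['ee_pos'],np.degrees(np.arctan2(R[1,1],R[0,1]))]
    for w in wps:
        w=np.array(w,float); w[3]=cur[3]+(w[3]-cur[3]+180)%360-180; d=w-cur; j=np.radians(cur[3])
        print([round(v,4) for v in(-d[2],d[0]*np.cos(j)+d[1]*np.sin(j),d[0]*np.sin(j)-d[1]*np.cos(j))],'roll',round(-d[3],1),'rows>=',int(max(np.ceil(np.linalg.norm(d[:3])/.0625),np.ceil(abs(d[3])/10.7))),'J6~',round(np.degrees(np.arctan2(w[1],w[0]))+90-w[3]))
        cur=w
E
python3 - <<'E'
from h import *
goto()
plan([(.5045,.192,.22,170.6),(.5045,.192,.086,170.6),(.5045,.192,.24,170.6),(.423,-.098,.24,185.4),(.423,-.098,.036,185.4),(.423,-.098,.24,185.4)])
E
```

```text
t 14.72 pos [0.4217 0.4984 0.2896] R cols x [-0.001 -0.001 -1.   ] y [-0.982  0.188  0.   ] w 0.748 F [ 0.2 -0.7 -0.2] j [ 0.76  0.5   0.22  1.29 -0.   -0.63]
[np.float64(0.0696), np.float64(-0.1389), np.float64(-0.2854)] roll -1.4 rows>= 6 J6~ -60
[np.float64(0.134), np.float64(0.0), np.float64(0.0)] roll -0.0 rows>= 3 J6~ -60
[np.float64(-0.154), np.float64(0.0), np.float64(0.0)] roll -0.0 rows>= 3 J6~ -60
[np.float64(-0.0), np.float64(0.033), np.float64(-0.2994)] roll -14.8 rows>= 5 J6~ -108
[np.float64(0.204), np.float64(-0.0), np.float64(0.0)] roll -0.0 rows>= 4 J6~ -108
[np.float64(-0.204), np.float64(-0.0), np.float64(0.0)] roll -0.0 rows>= 4 J6~ -108
```

Call:
drive_tool:
  moves:
    - [0.07,-0.139,-0.285,-1,0.55]
    - [0.07,-0.139,-0.285,-1,0.55]
    - [0.07,-0.139,-0.285,-1,0.55]
    - [0.07,-0.139,-0.285,-1,0.55]
    - [0.07,-0.139,-0.285,-1,0.55]
    - [0.07,-0.139,-0.285,-1,0.55]
    - [0.07,-0.139,-0.285,-1,0.55]
    - [0.07,-0.139,-0.285,-1,0.55]
    - [0.07,-0.139,-0.285,-1,0.55]

```text
time: 15.85
ee_pos: [0.5045, 0.1938, 0.2207]
eef_rot: [-0.456, 0.54, 0.456, 0.541]
force: [-0.1, 0.4, 0.1]
gripper_width: 0.553
```

Call:
drive_tool:
  moves:
    - [0.03,0,0,0,0.55]
    - [0.065,0,0,0,0.55]
    - [0.09,0,0,0,0.55]
    - [0.115,0,0,0,0.55]
    - [0.134,0,0,0,0.55]
    - [0.134,0,0,0,0.55]
    - [0.134,0,0,0,0.35]
    - [0.134,0,0,0,0.15]
    - [0.134,0,0,0,0.1]
    - [0.134,0,0,0,0.1]

```text
time: 17.1
ee_pos: [0.5055, 0.193, 0.0874]
eef_rot: [-0.455, 0.54, 0.455, 0.542]
force: [-1.5, 0.6, 4.9]
gripper_width: 0.268
```

Call:
drive_tool:
  moves:
    - [0,0,0,0,0.1]
    - [-0.02,0,0,0,0.1]
    - [-0.06,0,0,0,0.1]
    - [-0.11,0,0,0,0.1]
    - [-0.154,0,0,0,0.1]
    - [-0.154,0,0,0,0.1]
    - [-0.154,0,0,0,0.1]

```text
time: 17.98
ee_pos: [0.5043, 0.1922, 0.2398]
eef_rot: [-0.455, 0.541, 0.455, 0.541]
force: [-0.4, -0.1, -0.2]
gripper_width: 0.271
```

```bash
python3 - <<'E'
from h import *
goto()
im=snapshot("top"); cv2.imwrite("pics/j.png",cv2.convertScaleAbs(cv2.resize(im[160:260,200:360,::-1],None,fx=5,fy=5,interpolation=cv2.INTER_CUBIC),alpha=1.15))
plan([(.423,-.098,.24,185.4)])
E
```

```text
t 17.98 pos [0.5043 0.1922 0.2398] R cols x [-0.001 -0.    -1.   ] y [-0.985  0.171  0.   ] w 0.271 F [-0.4 -0.1 -0.2] j [ 0.23  0.3  -0.2   1.06 -0.   -1.17]
[np.float64(-0.0009), np.float64(0.03), np.float64(-0.2997)] roll -15.3 rows>= 5 J6~ -108
```

View pics/j.png

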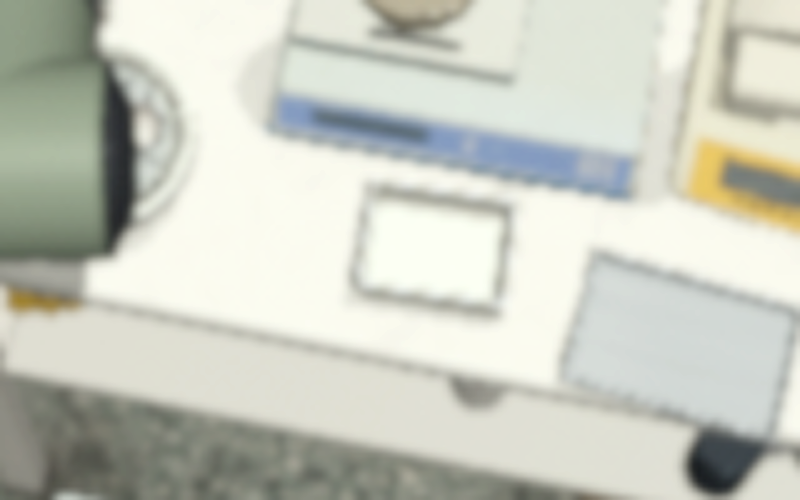

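Call:
drive_tool:
  moves:
    - [0,0.03,-0.3,-15,0.1]
    - [0,0.03,-0.3,-15,0.1]
    - [0,0.03,-0.3,-15,0.1]
    - [0,0.03,-0.3,-15,0.1]
    - [0,0.03,-0.3,-15,0.1]
    - [0,0.03,-0.3,-15,0.1]
    - [0,0.03,-0.3,-15,0.1]
    - [0,0.03,-0.3,-15,0.1]

```text
time: 19.02
ee_pos: [0.4237, -0.0967, 0.2397]
eef_rot: [-0.522, 0.477, 0.523, 0.476]
force: [0.4, 0.2, 0.1]
gripper_width: 0.271
```

```bash
python3 - <<'E'
from h import *
goto()
plan([(.423,-.098,.034,185.4),(.423,-.098,.24,185.4),(.418,.179,.24,206.6),(.418,.179,.086,206.6),(.418,.179,.24,206.6),(.425,-.15,.24,185.4),(.425,-.15,.034,185.4)])
t=np.array([plane("top",(200+x/5-.4,160+y/5-.4),.015) for x,y in((597,253),(800,308),(775,435),(562,380))]); print(t.round(3),t.mean(0).round(3))
im=snapshot("top"); 
cv2.imwrite("pics/k_top.png",im[...,::-1])
E
```

```text
t 19.02 pos [ 0.4237 -0.0967  0.2397] R cols x [-0.001  0.001 -1.   ] y [-0.996 -0.092  0.001] w 0.271 F [0.4 0.2 0.1] j [-0.39  0.11 -0.45  1.01  0.   -2.06]
[np.float64(0.2057), np.float64(0.0008), np.float64(-0.0012)] roll -0.1 rows>= 4 J6~ 252
[np.float64(-0.206), np.float64(-0.0), np.float64(0.0)] roll -0.0 rows>= 4 J6~ 252
[np.float64(-0.0), np.float64(-0.0211), np.float64(0.2762)] roll -21.2 rows>= 5 J6~ 267
[np.float64(0.154), np.float64(-0.0), np.float64(0.0)] roll -0.0 rows>= 3 J6~ 267
[np.float64(-0.154), np.float64(-0.0), np.float64(0.0)] roll -0.0 rows>= 3 J6~ 267
[np.float64(-0.0), np.float64(0.1411), np.float64(-0.2973)] roll 21.2 rows>= 6 J6~ 245
[np.float64(0.206), np.float64(-0.0), np.float64(0.0)] roll -0.0 rows>= 4 J6~ 245
[[ 0.461 -0.268  0.015]
 [ 0.447 -0.453  0.015]
 [ 0.327 -0.445  0.015]
 [ 0.337 -0.256  0.015]] [ 0.393 -0.356  0.015]
```

Call:
drive_tool:
  moves:
    - [0.04,0.001,-0.001,0,0.1]
    - [0.09,0.001,-0.001,0,0.1]
    - [0.14,0.001,-0.001,0,0.1]
    - [0.18,0.001,-0.001,0,0.1]
    - [0.198,0.001,-0.001,0,0.1]
    - [0.206,0.001,-0.001,0,0.1]
    - [0.206,0.001,-0.001,0,0.1]

```text
time: 19.95
ee_pos: [0.4231, -0.0984, 0.0342]
eef_rot: [-0.522, 0.477, 0.522, 0.477]
force: [0.1, -0.5, -0.8]
gripper_width: 0.275
```

Call:
drive_tool:
  moves:
    - [0,0,0,0,0.35]
    - [0,0,0,0,0.5]
    - [0,0,0,0,0.55]
    - [-0.03,0,0,0,0.55]
    - [-0.08,0,0,0,0.55]
    - [-0.14,0,0,0,0.55]
    - [-0.206,0,0,0,0.55]
    - [-0.206,0,0,0,0.55]
    - [-0.206,0,0,0,0.55]

```text
time: 21.08
ee_pos: [0.4228, -0.0991, 0.2404]
eef_rot: [0.522, -0.477, -0.522, -0.477]
force: [-0.4, 0.1, 0.2]
gripper_width: 0.55
```

Call:
drive_tool:
  moves:
    - [0,-0.021,0.276,-21,0.55]
    - [0,-0.021,0.276,-21,0.55]
    - [0,-0.021,0.276,-21,0.55]
    - [0,-0.021,0.276,-21,0.55]
    - [0,-0.021,0.276,-21,0.55]
    - [0,-0.021,0.276,-21,0.55]
    - [0,-0.021,0.276,-21,0.55]
    - [0,-0.021,0.276,-21,0.55]

```text
time: 22.08
ee_pos: [0.4189, 0.1765, 0.2398]
eef_rot: [-0.6, 0.375, 0.6, 0.374]
force: [-0.8, -0.5, 0.0]
gripper_width: 0.549
```

```bash
python3 - <<'E'
from h import *
goto((.418,.179,.086),26.6)
im=snapshot("top"); 
cv2.imwrite("pics/k.png",cv2.convertScaleAbs(cv2.resize(im[185:270,250:410,::-1],None,fx=5,fy=5,interpolation=cv2.INTER_CUBIC),alpha=1.1))
E
```

```text
t 22.07 pos [0.4189 0.1765 0.2398] R cols x [-0.001 -0.001 -1.   ] y [-0.899 -0.439  0.001] w 0.549 F [-0.8 -0.5  0. ] j [ 0.24  0.14 -0.41  1.02 -0.   -1.79]
shift [ 0.1538 -0.0005  0.0026]
jaw now -154.0 roll(mod180) -0.6
```

View pics/k.png

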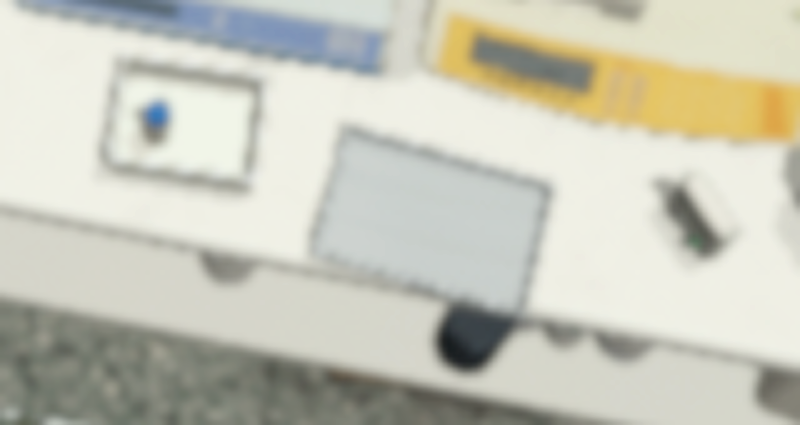

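Call:
drive_tool:
  moves:
    - [0.04,0,0.003,0,0.55]
    - [0.08,0,0.003,0,0.55]
    - [0.11,0,0.003,0,0.55]
    - [0.14,0,0.003,0,0.55]
    - [0.154,0,0.003,0,0.55]
    - [0.154,0,0.003,0,0.55]
    - [0.154,0,0.003,0,0.35]
    - [0.154,0,0.003,0,0.15]
    - [0.154,0,0.003,0,0.1]
    - [0.154,0,0.003,0,0.1]

```text
time: 23.38
ee_pos: [0.4188, 0.1806, 0.0874]
eef_rot: [0.601, -0.373, -0.599, -0.374]
force: [-0.6, -1.1, 5.9]
gripper_width: 0.269
```

Call:
drive_tool:
  moves:
    - [0,0,0,0,0.1]
    - [-0.02,0,0,0,0.1]
    - [-0.06,0,0,0,0.1]
    - [-0.11,0,0,0,0.1]
    - [-0.154,0,0,0,0.1]
    - [-0.154,0,0,0,0.1]
    - [-0.154,0,0,0,0.1]

```text
time: 24.25
ee_pos: [0.4174, 0.1804, 0.24]
eef_rot: [-0.6, 0.374, 0.6, 0.374]
force: [-0.1, -0.1, -0.9]
gripper_width: 0.269
```

```bash
python3 - <<'E'
from h import *
goto()
plan([(.425,-.15,.24,185.4),(.425,-.15,.034,185.4),(.425,-.15,.24,185.4),(.4625,.154,.24,98.6)])
K=lambda x,y:(250+(x+.5)/5-.5,185+(y+.5)/5-.5)
t=np.array([plane("top",K(x,y),.015) for x,y in((345,127),(550,187),(520,312),(313,255))]); print(t.round(3),t.mean(0).round(3),np.linalg.norm(np.roll(t,-1,0)-t,axis=1).round(3))
for p in((5,208),(795,363),(290,265)): print('front',plane("top",K(*p),0).round(3))
E
```

```text
t 24.25 pos [0.4174 0.1804 0.24  ] R cols x [-0.  0. -1.] y [-0.898 -0.441  0.   ] w 0.269 F [-0.1 -0.1 -0.9] j [ 0.25  0.14 -0.41  1.02  0.   -1.78]
[np.float64(-0.0), np.float64(0.1388), np.float64(-0.2999)] roll 20.7 rows>= 6 J6~ 245
[np.float64(0.206), np.float64(-0.0), np.float64(0.0)] roll -0.0 rows>= 4 J6~ 245
[np.float64(-0.206), np.float64(-0.0), np.float64(0.0)] roll -0.0 rows>= 4 J6~ 245
[np.float64(-0.0), np.float64(-0.0659), np.float64(0.2991)] roll 86.8 rows>= 9 J6~ 370
[[ 0.462 -0.266  0.015]
 [ 0.444 -0.453  0.015]
 [ 0.324 -0.441  0.015]
 [ 0.337 -0.257  0.015]] [ 0.392 -0.355  0.015] [0.188 0.12  0.185 0.125]
front [ 0.328  0.018 -0.   ]
front [ 0.333 -0.682  0.   ]
front [ 0.329 -0.24   0.   ]
```

Call:
drive_tool:
  moves:
    - [0,0.139,-0.3,21,0.1]
    - [0,0.139,-0.3,21,0.1]
    - [0,0.139,-0.3,21,0.1]
    - [0,0.139,-0.3,21,0.1]
    - [0,0.139,-0.3,21,0.1]
    - [0,0.139,-0.3,21,0.1]
    - [0,0.139,-0.3,21,0.1]
    - [0,0.139,-0.3,21,0.1]
    - [0,0.139,-0.3,21,0.1]

```text
time: 25.38
ee_pos: [0.4251, -0.1485, 0.2401]
eef_rot: [-0.522, 0.476, 0.523, 0.476]
force: [-0.1, -0.3, 0.1]
gripper_width: 0.27
```

Call:
drive_tool:
  moves:
    - [0.04,0,0,0,0.1]
    - [0.09,0,0,0,0.1]
    - [0.14,0,0,0,0.1]
    - [0.18,0,0,0,0.1]
    - [0.198,0,0,0,0.1]
    - [0.206,0,0,0,0.1]
    - [0.206,0,0,0,0.1]
    - [0.206,0,0,0,0.1]

```text
time: 26.38
ee_pos: [0.426, -0.1503, 0.0352]
eef_rot: [0.523, -0.477, -0.521, -0.477]
force: [0.3, -0.8, -0.2]
gripper_width: 0.272
```

Call:
drive_tool:
  moves:
    - [0,0,0,0,0.35]
    - [0,0,0,0,0.5]
    - [0,0,0,0,0.55]
    - [-0.03,0,0,0,0.55]
    - [-0.08,0,0,0,0.55]
    - [-0.14,0,0,0,0.55]
    - [-0.206,0,0,0,0.55]
    - [-0.206,0,0,0,0.55]
    - [-0.206,0,0,0,0.55]

```text
time: 27.5
ee_pos: [0.4251, -0.1501, 0.2403]
eef_rot: [0.522, -0.477, -0.522, -0.477]
force: [0.2, 1.0, -0.2]
gripper_width: 0.555
```

Call:
drive_tool:
  moves:
    - [0,-0.066,0.299,87,0.72]
    - [0,-0.066,0.299,87,0.72]
    - [0,-0.066,0.299,87,0.72]
    - [0,-0.066,0.299,87,0.72]
    - [0,-0.066,0.299,87,0.72]
    - [0,-0.066,0.299,87,0.72]
    - [0,-0.066,0.299,87,0.72]
    - [0,-0.066,0.299,87,0.72]
    - [0,-0.066,0.299,87,0.72]
    - [0,-0.066,0.299,87,0.72]

```text
time: 28.75
ee_pos: [0.4628, 0.1534, 0.2382]
eef_rot: [-0.051, 0.707, 0.051, 0.704]
force: [0.2, 0.6, 0.3]
gripper_width: 0.721
```

```bash
python3 - <<'E'
from h import *
goto((.4625,.154,.068),98.6)
E
```

```text
t 28.75 pos [0.4628 0.1534 0.2382] R cols x [-0.004 -0.001 -1.   ] y [-0.144  0.99  -0.   ] w 0.721 F [0.2 0.6 0.3] j [ 0.17  0.21 -0.33  1.03  0.    0.02]
shift [0.1702 0.0006 0.0004]
jaw now 98.3 roll(mod180) -0.3
```

Call:
drive_tool:
  moves:
    - [0.04,0,0,0,0.72]
    - [0.09,0,0,0,0.72]
    - [0.13,0,0,0,0.72]
    - [0.155,0,0,0,0.72]
    - [0.171,0,0,0,0.72]
    - [0.171,0,0,0,0.72]
    - [0.171,0,0,0,0.55]
    - [0.171,0,0,0,0.4]
    - [0.171,0,0,0,0.3]
    - [0.171,0,0,0,0.3]

```text
time: 30.0
ee_pos: [0.4646, 0.1537, 0.0699]
eef_rot: [-0.05, 0.705, 0.05, 0.706]
force: [0.1, 0.5, 3.1]
gripper_width: 0.51
```

Call:
drive_tool:
  moves:
    - [0,0,0,0,0.3]
    - [-0.02,0,0,0,0.3]
    - [-0.06,0,0,0,0.3]
    - [-0.11,0,0,0,0.3]
    - [-0.171,0,0,0,0.3]
    - [-0.171,0,0,0,0.3]
    - [-0.171,0,0,0,0.3]

```text
time: 30.88
ee_pos: [0.4637, 0.1534, 0.2397]
eef_rot: [-0.05, 0.705, 0.05, 0.705]
force: [-1.0, 0.4, -0.2]
gripper_width: 0.516
```

```bash
python3 - <<'E'
from h import *
goto()
cv2.imwrite("pics/l_raw.png",snapshot("scene")[...,::-1])
both("l",(185,150,60,60),(250,185,110,60),4)
plan([(.387,-.411,.24,174.5),(.387,-.411,.015,174.5)])
E
```

```text
t 30.88 pos [0.4637 0.1534 0.2397] R cols x [-0. -0. -1.] y [-0.142  0.99  -0.   ] w 0.516 F [-1.   0.4 -0.2] j [ 0.17  0.21 -0.33  1.03 -0.    0.03]
[np.float64(-0.0015), np.float64(-0.5479), np.float64(-0.155)] roll -76.4 rows>= 10 J6~ -131
[np.float64(0.225), np.float64(0.0), np.float64(0.0)] roll -0.0 rows>= 4 J6~ -131
```

View pics/l.png

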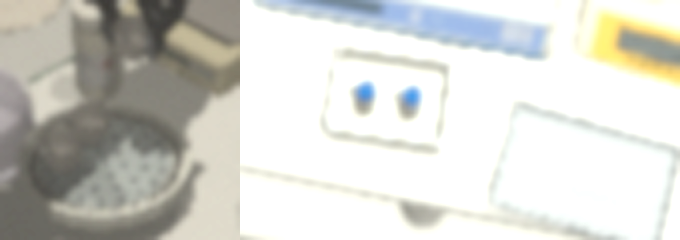

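Call:
drive_tool:
  moves:
    - [0,-0.548,-0.155,-76,0.3]
    - [0,-0.548,-0.155,-76,0.3]
    - [0,-0.548,-0.155,-76,0.3]
    - [0,-0.548,-0.155,-76,0.3]
    - [0,-0.548,-0.155,-76,0.3]
    - [0,-0.548,-0.155,-76,0.3]
    - [0,-0.548,-0.155,-76,0.3]
    - [0,-0.548,-0.155,-76,0.3]
    - [0,-0.548,-0.155,-76,0.3]
    - [0,-0.548,-0.155,-76,0.3]

```text
time: 32.28
ee_pos: [0.3893, -0.3983, 0.2387]
eef_rot: [-0.473, 0.525, 0.475, 0.525]
force: [1.3, -0.1, -0.6]
gripper_width: 0.515
```

```bash
python3 - <<'E'
from h import *
goto((.387,-.411,.017),174.5)
im=snapshot("scene"); cv2.imwrite("pics/m.png",cv2.resize(im[200:320,240:400,::-1],None,fx=4,fy=4,interpolation=cv2.INTER_CUBIC))
E
```

```text
t 32.27 pos [ 0.3893 -0.3983  0.2387] R cols x [-0.001  0.002 -1.   ] y [-0.995  0.102  0.002] w 0.515 F [ 1.3 -0.1 -0.6] j [-0.93  0.34 -0.16  1.08  0.   -2.4 ]
shift [ 0.2217  0.0007 -0.0133]
jaw now 174.1 roll(mod180) -0.4
```

View pics/m.png

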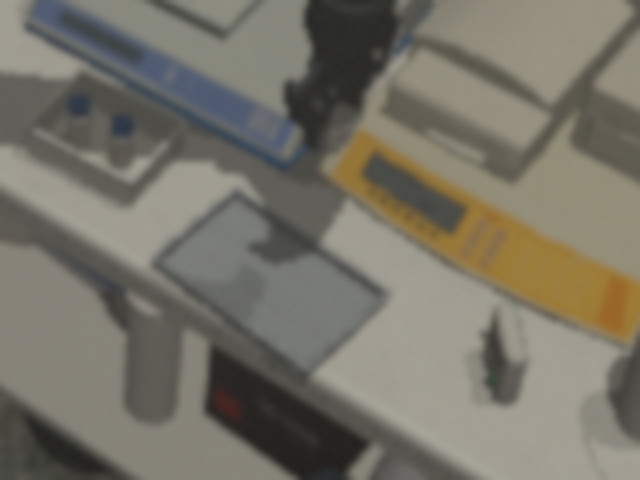

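Call:
drive_tool:
  moves:
    - [0.04,0,0,0,0.3]
    - [0.09,0,0,0,0.3]
    - [0.14,0,0,0,0.3]
    - [0.18,0,0,0,0.3]
    - [0.21,0,0,0,0.3]
    - [0.223,0,0,0,0.3]
    - [0.223,0,0,0,0.3]
    - [0.223,0,0,0,0.3]

```text
time: 33.33
ee_pos: [0.3905, -0.3972, 0.0175]
eef_rot: [-0.474, 0.525, 0.474, 0.525]
force: [0.8, -0.2, -0.5]
gripper_width: 0.512
```

Call:
drive_tool:
  moves:
    - [0,0,0,0,0.55]
    - [0,0,0,0,0.65]
    - [0,0,0,0,0.72]
    - [0,0,0,0,0.72]
    - [-0.03,0,0,0,0.72]
    - [-0.08,0,0,0,0.72]
    - [-0.14,0,0,0,0.72]
    - [-0.223,0,0,0,0.72]
    - [-0.223,0,0,0,0.72]
    - [-0.223,0,0,0,0.72]

```text
time: 34.58
ee_pos: [0.3911, -0.398, 0.2422]
eef_rot: [-0.475, 0.525, 0.472, 0.525]
force: [0.4, -0.9, -1.1]
gripper_width: 0.721
```

```bash
python3 - <<'E'
from h import *
goto()
plan([(.425,.232,.24,134.6),(.425,.232,.068,134.6),(.425,.232,.24,134.6),(.392,-.347,.24,174.5)])
E
```

```text
t 34.58 pos [ 0.3911 -0.398   0.2422] R cols x [ 0.003 -0.003 -1.   ] y [-0.995  0.102 -0.003] w 0.721 F [ 0.4 -0.9 -1.1] j [-0.93  0.33 -0.16  1.08  0.   -2.4 ]
[np.float64(0.0022), np.float64(0.0305), np.float64(0.6301)] roll 39.5 rows>= 11 J6~ -16
[np.float64(0.172), np.float64(0.0), np.float64(0.0)] roll -0.0 rows>= 3 J6~ -16
[np.float64(-0.172), np.float64(0.0), np.float64(0.0)] roll -0.0 rows>= 3 J6~ -16
[np.float64(-0.0), np.float64(-0.3891), np.float64(-0.43)] roll -39.9 rows>= 10 J6~ -126
```

Call:
drive_tool:
  moves:
    - [0.002,0.03,0.63,40,0.72]
    - [0.002,0.03,0.63,40,0.72]
    - [0.002,0.03,0.63,40,0.72]
    - [0.002,0.03,0.63,40,0.72]
    - [0.002,0.03,0.63,40,0.72]
    - [0.002,0.03,0.63,40,0.72]
    - [0.002,0.03,0.63,40,0.72]
    - [0.002,0.03,0.63,40,0.72]
    - [0.002,0.03,0.63,40,0.72]
    - [0.002,0.03,0.63,40,0.72]

```text
time: 35.83
ee_pos: [0.4229, 0.2233, 0.2364]
eef_rot: [-0.266, 0.656, 0.266, 0.654]
force: [0.9, -0.0, -0.1]
gripper_width: 0.722
```

```bash
python3 - <<'E'
from h import *
plan([(.425,.232,.24,134.6)])
E
```

```text
[np.float64(-0.0036), np.float64(0.0048), np.float64(0.0076)] roll -0.4 rows>= 1 J6~ -16
```

Call:
drive_tool:
  moves:
    - [0,0.004,0.006,0,0.72]
    - [0.04,0.004,0.006,0,0.72]
    - [0.08,0.004,0.006,0,0.72]
    - [0.11,0.004,0.006,0,0.72]
    - [0.11,0.004,0.006,0,0.72]

```text
time: 36.45
ee_pos: [0.4228, 0.2266, 0.1253]
eef_rot: [-0.265, 0.658, 0.265, 0.653]
force: [0.1, -0.3, -0.2]
gripper_width: 0.718
```

```bash
python3 - <<'E'
from h import *
plan([(.425,.232,.069,134.6),(.425,.232,.24,134.6),(.392,-.345,.24,174.5)])
E
```

```text
[np.float64(0.0563), np.float64(0.0024), np.float64(0.0054)] roll -0.5 rows>= 1 J6~ -16
[np.float64(-0.171), np.float64(0.0), np.float64(0.0)] roll -0.0 rows>= 3 J6~ -16
[np.float64(-0.0), np.float64(-0.3877), np.float64(-0.4286)] roll -39.9 rows>= 10 J6~ -126
```

Call:
drive_tool:
  moves:
    - [0.02,0.003,0.005,0,0.72]
    - [0.04,0.003,0.005,0,0.72]
    - [0.056,0.003,0.005,0,0.72]
    - [0.056,0.003,0.005,0,0.72]
    - [0.056,0.003,0.005,0,0.55]
    - [0.056,0.003,0.005,0,0.4]
    - [0.056,0.003,0.005,0,0.3]
    - [0.056,0.003,0.005,0,0.3]

```text
time: 37.45
ee_pos: [0.428, 0.2346, 0.0738]
eef_rot: [-0.266, 0.654, 0.266, 0.656]
force: [-1.8, 0.1, 6.1]
gripper_width: 0.512
```

Call:
drive_tool:
  moves:
    - [0,0,0,0,0.3]
    - [-0.02,0,0,0,0.3]
    - [-0.06,0,0,0,0.3]
    - [-0.11,0,0,0,0.3]
    - [-0.17,0,0,0,0.3]
    - [-0.17,0,0,0,0.3]
    - [-0.17,0,0,0,0.3]

```text
time: 38.33
ee_pos: [0.4271, 0.2341, 0.2424]
eef_rot: [-0.266, 0.655, 0.266, 0.656]
force: [-0.6, -0.7, -0.9]
gripper_width: 0.511
```

```bash
python3 - <<'E'
from h import *
goto();plan([(.392,-.345,.24,174.5)])
E
```

```text
t 38.33 pos [0.4271 0.2341 0.2424] R cols x [ 0.001  0.    -1.   ] y [-0.696  0.718 -0.   ] w 0.511 F [-0.6 -0.7 -0.9] j [ 0.35  0.2  -0.33  1.04 -0.   -0.42]
[np.float64(0.0024), np.float64(-0.3911), np.float64(-0.4284)] roll -40.4 rows>= 10 J6~ -126
```

Call:
drive_tool:
  moves:
    - [0,-0.391,-0.428,-40,0.3]
    - [0,-0.391,-0.428,-40,0.3]
    - [0,-0.391,-0.428,-40,0.3]
    - [0,-0.391,-0.428,-40,0.3]
    - [0,-0.391,-0.428,-40,0.3]
    - [0,-0.391,-0.428,-40,0.3]
    - [0,-0.391,-0.428,-40,0.3]
    - [0,-0.391,-0.428,-40,0.3]
    - [0,-0.391,-0.428,-40,0.3]
    - [0,-0.391,-0.428,-40,0.3]

```text
time: 39.58
ee_pos: [0.391, -0.3459, 0.2403]
eef_rot: [-0.472, 0.525, 0.475, 0.525]
force: [0.7, 1.3, -0.2]
gripper_width: 0.51
```

Call:
drive_tool:
  moves:
    - [0,0,0,0,0.3]
    - [0,0,0,0,0.3]

```text
time: 39.83
ee_pos: [0.3914, -0.3433, 0.2406]
eef_rot: [-0.472, 0.525, 0.475, 0.525]
force: [-0.1, 0.6, -0.5]
gripper_width: 0.514
```

```bash
python3 - <<'E'
from h import *
goto();plan([(.392,-.345,.02,174.5)])
n="top"; im=snapshot(n); cv2.imwrite("pics/n_top.png",im[...,::-1]); im=snapshot("scene"); cv2.imwrite("pics/n_scene.png",im[...,::-1])
E
```

```text
t 39.83 pos [ 0.3914 -0.3433  0.2406] R cols x [-0.002  0.003 -1.   ] y [-0.995  0.103  0.003] w 0.514 F [-0.1  0.6 -0.5] j [-0.86  0.27 -0.25  1.06  0.   -2.33]
[np.float64(0.2206), np.float64(-0.0008), np.float64(-0.0017)] roll -0.4 rows>= 4 J6~ -126
```

Call:
drive_tool:
  moves:
    - [0.04,0,0,0,0.3]
    - [0.09,0,0,0,0.3]
    - [0.14,0,0,0,0.3]
    - [0.18,0,0,0,0.3]
    - [0.21,0,0,0,0.3]
    - [0.221,0,0,0,0.3]
    - [0.221,0,0,0,0.3]
    - [0.221,0,0,0,0.3]

```text
time: 40.92
ee_pos: [0.3933, -0.3451, 0.0227]
eef_rot: [-0.475, 0.525, 0.473, 0.525]
force: [-0.4, -0.1, -0.6]
gripper_width: 0.51
```

Call:
drive_tool:
  moves:
    - [0,0,0,0,0.55]
    - [0,0,0,0,0.65]
    - [0,0,0,0,0.72]
    - [0,0,0,0,0.72]
    - [-0.03,0,0,0,0.72]
    - [-0.08,0,0,0,0.72]
    - [-0.14,0,0,0,0.72]
    - [-0.22,0,0,0,0.72]
    - [-0.22,0,0,0,0.72]
    - [-0.22,0,0,0,0.72]

```text
time: 42.18
ee_pos: [0.393, -0.3453, 0.2429]
eef_rot: [-0.475, 0.525, 0.473, 0.525]
force: [0.4, 0.4, 0.1]
gripper_width: 0.721
```

```bash
python3 - <<'E'
from h import *
goto()
plan([(.4785,.239,.24,242.6)])
E
```

```text
t 42.17 pos [ 0.393  -0.3453  0.2429] R cols x [ 0.002 -0.003 -1.   ] y [-0.995  0.102 -0.003] w 0.721 F [0.4 0.4 0.1] j [-0.86  0.27 -0.25  1.06  0.   -2.33]
[np.float64(0.0029), np.float64(-0.0254), np.float64(0.5899)] roll -68.5 rows>= 10 J6~ -126
```

Call:
drive_tool:
  moves:
    - [0,-0.025,0.59,-68,0.72]
    - [0,-0.025,0.59,-68,0.72]
    - [0,-0.025,0.59,-68,0.72]
    - [0,-0.025,0.59,-68,0.72]
    - [0,-0.025,0.59,-68,0.72]
    - [0,-0.025,0.59,-68,0.72]
    - [0,-0.025,0.59,-68,0.72]
    - [0,-0.025,0.59,-68,0.72]
    - [0,-0.025,0.59,-68,0.72]
    - [0,-0.025,0.59,-68,0.72]

```text
time: 43.42
ee_pos: [0.4763, 0.2427, 0.239]
eef_rot: [-0.686, 0.17, 0.688, 0.169]
force: [0.1, -0.7, -0.3]
gripper_width: 0.718
```

Call:
drive_tool:
  moves:
    - [0.03,0,0,0,0.72]
    - [0.07,0,0,0,0.72]
    - [0.11,0,0,0,0.72]
    - [0.11,0,0,0,0.72]

```text
time: 43.92
ee_pos: [0.4735, 0.2385, 0.127]
eef_rot: [-0.683, 0.172, 0.689, 0.168]
force: [0.0, 0.3, 1.1]
gripper_width: 0.723
```

```bash
python3 - <<'E'
from h import *
plan([(.4795,.24,.069,242.6)])
E
```

```text
[np.float64(0.058), np.float64(-0.0041), np.float64(-0.0046)] roll -0.5 rows>= 1 J6~ 234
```

Call:
drive_tool:
  moves:
    - [0.02,-0.003,-0.003,0,0.72]
    - [0.04,-0.003,-0.003,0,0.72]
    - [0.057,-0.003,-0.003,0,0.72]
    - [0.057,-0.003,-0.003,0,0.72]
    - [0.057,-0.003,-0.003,0,0.55]
    - [0.057,-0.003,-0.003,0,0.4]
    - [0.057,-0.003,-0.003,0,0.3]
    - [0.057,-0.003,-0.003,0,0.3]

```text
time: 44.92
ee_pos: [0.4826, 0.2415, 0.0759]
eef_rot: [0.687, -0.17, -0.685, -0.171]
force: [-0.0, 0.0, 6.7]
gripper_width: 0.514
```

Call:
drive_tool:
  moves:
    - [0,0,0,0,0.3]
    - [-0.02,0,0,0,0.3]
    - [-0.06,0,0,0,0.3]
    - [-0.11,0,0,0,0.3]
    - [-0.17,0,0,0,0.3]
    - [-0.17,0,0,0,0.3]
    - [-0.17,0,0,0,0.3]

```text
time: 45.8
ee_pos: [0.4813, 0.2411, 0.2443]
eef_rot: [0.686, -0.17, -0.686, -0.17]
force: [-1.3, -0.6, -1.3]
gripper_width: 0.518
```

```bash
python3 - <<'E'
from h import *
goto();plan([(.397,-.291,.24,200)])
im=snapshot("top"); cv2.imwrite("pics/o_top.png",im[...,::-1])
both("o",(185,155,55,60),(295,195,75,60),5)
E
```

```text
t 45.8 pos [0.4813 0.2411 0.2443] R cols x [ 0.  0. -1.] y [-0.467 -0.884 -0.   ] w 0.518 F [-1.3 -0.6 -1.3] j [ 0.33  0.3  -0.2   1.07 -0.   -2.33]
[np.float64(0.0043), np.float64(0.5098), np.float64(-0.1741)] roll 42.1 rows>= 9 J6~ 214
```

View pics/o.png

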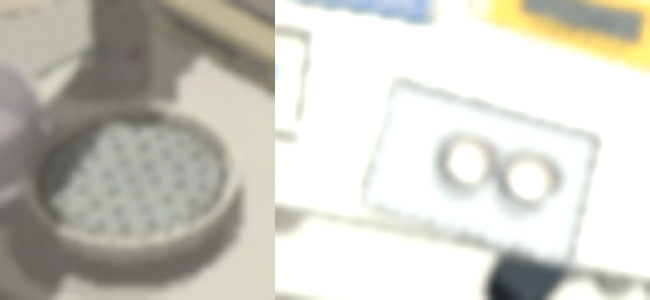

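```bash
python3 - <<'E'
from h import *
K=lambda x,y:(295+(x-275+.5)/5-.5,195+(y+.5)/5-.5)
for p in((466,162),(530,180)): print('cruc',plane("top",K(*p),.039).round(3))
t=np.array([plane("top",K(x,y),.015) for x,y in((397,82),(600,138),(575,258),(367,205))]); print(t.round(3),t.mean(0).round(3))
E
```

```text
cruc [ 0.387 -0.338  0.039]
cruc [ 0.382 -0.395  0.039]
[[ 0.458 -0.269  0.015]
 [ 0.443 -0.453  0.015]
 [ 0.328 -0.445  0.015]
 [ 0.338 -0.261  0.015]] [ 0.392 -0.357  0.015]
```

```bash
python3 - <<'E'
from h import *
plan([(.425,-.298,.24,150),(.425,-.298,.022,150)])
E
```

```text
[np.float64(0.0027), np.float64(0.5022), np.float64(-0.2028)] roll 92.1 rows>= 9 J6~ 265
[np.float64(0.218), np.float64(0.0), np.float64(0.0)] roll -0.0 rows>= 4 J6~ 265
```

Call:
drive_tool:
  moves:
    - [0,0.502,-0.203,92,0.3]
    - [0,0.502,-0.203,92,0.3]
    - [0,0.502,-0.203,92,0.3]
    - [0,0.502,-0.203,92,0.3]
    - [0,0.502,-0.203,92,0.3]
    - [0,0.502,-0.203,92,0.3]
    - [0,0.502,-0.203,92,0.3]
    - [0,0.502,-0.203,92,0.3]
    - [0,0.502,-0.203,92,0.3]
    - [0,0.502,-0.203,92,0.3]

```text
time: 47.2
ee_pos: [0.4253, -0.2999, 0.2426]
eef_rot: [-0.352, 0.613, 0.354, 0.612]
force: [-0.2, 1.3, -0.1]
gripper_width: 0.508
```

Call:
drive_tool:
  moves:
    - [0.03,0,0,0,0.3]
    - [0.08,0,0,0,0.3]
    - [0.12,0,0,0,0.3]
    - [0.12,0,0,0,0.3]

```text
time: 47.7
ee_pos: [0.4239, -0.294, 0.121]
eef_rot: [-0.352, 0.612, 0.358, 0.611]
force: [-0.3, 0.2, -0.4]
gripper_width: 0.511
```

```bash
python3 - <<'E'
from h import *
goto();plan([(.425,-.298,.022,150)])
E
```

```text
t 47.7 pos [ 0.4239 -0.294   0.121 ] R cols x [-0.006  0.006 -1.   ] y [-0.868  0.496  0.008] w 0.511 F [-0.3  0.2 -0.4] j [-0.75  0.37 -0.43  0.77  0.   -1.8 ]
[np.float64(0.099), np.float64(-0.0029), np.float64(-0.0029)] roll 0.2 rows>= 2 J6~ -95
```

Call:
drive_tool:
  moves:
    - [0.03,-0.003,-0.003,0,0.3]
    - [0.06,-0.003,-0.003,0,0.3]
    - [0.085,-0.003,-0.003,0,0.3]
    - [0.098,-0.003,-0.003,0,0.3]
    - [0.098,-0.003,-0.003,0,0.3]
    - [0.098,-0.003,-0.003,0,0.3]

```text
time: 48.45
ee_pos: [0.4283, -0.3022, 0.0276]
eef_rot: [-0.355, 0.612, 0.354, 0.612]
force: [0.3, 0.1, -0.7]
gripper_width: 0.514
```

Call:
drive_tool:
  moves:
    - [0,0,0,0,0.55]
    - [0,0,0,0,0.65]
    - [0,0,0,0,0.65]
    - [0,0,0,0,0.65]
    - [-0.03,0,0,0,0.65]
    - [-0.08,0,0,0,0.65]
    - [-0.14,0,0,0,0.65]
    - [-0.22,0,0,0,0.65]
    - [-0.22,0,0,0,0.65]
    - [-0.22,0,0,0,0.65]

```text
time: 49.7
ee_pos: [0.4282, -0.3023, 0.2479]
eef_rot: [-0.356, 0.612, 0.353, 0.612]
force: [1.1, -0.3, -0.8]
gripper_width: 0.649
```

```bash
python3 - <<'E'
from h import *
goto();plan([(.432,.3947,.25,169.2),(.432,.3947,.0915,169.2)])
E
```

```text
t 49.7 pos [ 0.4282 -0.3023  0.2479] R cols x [ 0.003 -0.002 -1.   ] y [-0.867  0.498 -0.003] w 0.649 F [ 1.1 -0.3 -0.8] j [-0.76  0.26 -0.23  1.07 -0.   -1.81]
[np.float64(-0.0021), np.float64(0.3438), np.float64(0.6064)] roll -19.1 rows>= 12 J6~ -37
[np.float64(0.1585), np.float64(0.0), np.float64(0.0)] roll -0.0 rows>= 3 J6~ -37
```

Call:
drive_tool:
  moves:
    - [-0.002,0.344,0.606,-19,0.75]
    - [-0.002,0.344,0.606,-19,0.75]
    - [-0.002,0.344,0.606,-19,0.75]
    - [-0.002,0.344,0.606,-19,0.75]
    - [-0.002,0.344,0.606,-19,0.75]
    - [-0.002,0.344,0.606,-19,0.75]
    - [-0.002,0.344,0.606,-19,0.75]
    - [-0.002,0.344,0.606,-19,0.75]
    - [-0.002,0.344,0.606,-19,0.75]
    - [-0.002,0.344,0.606,-19,0.75]

```text
time: 50.95
ee_pos: [0.4294, 0.325, 0.2461]
eef_rot: [-0.45, 0.546, 0.451, 0.544]
force: [0.5, -0.9, 0.2]
gripper_width: 0.747
```

```bash
python3 - <<'E'
from h import *
goto();plan([(.432,.3947,.25,169.2)])
im=snapshot("top"); s=snapshot("scene")
f=lambda a:cv2.resize(a,(400,300),interpolation=cv2.INTER_CUBIC)
o=np.hstack([f(im[190:250,290:370]),f(s[225:285,270:350])])
cv2.imwrite("pics/p.png",cv2.convertScaleAbs(o[...,::-1],alpha=1.1))
E
```

```text
t 50.95 pos [0.4294 0.325  0.2461] R cols x [-0.002 -0.002 -1.   ] y [-0.982  0.188  0.002] w 0.747 F [ 0.5 -0.9  0.2] j [ 0.51  0.3  -0.19  1.08 -0.   -0.87]
[np.float64(-0.0039), np.float64(0.0105), np.float64(0.069)] roll -0.0 rows>= 2 J6~ -37
```

View pics/p.png

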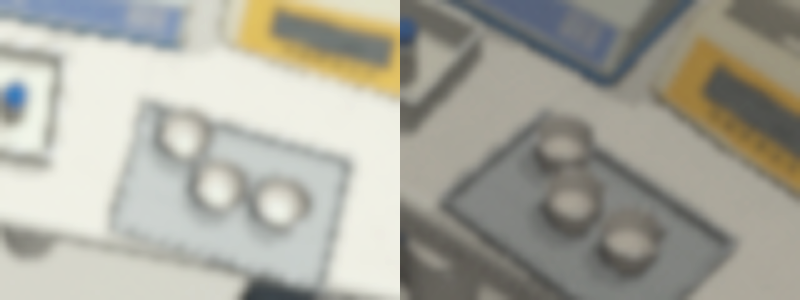

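Call:
drive_tool:
  moves:
    - [-0.002,0.01,0.069,0,0.75]
    - [-0.002,0.01,0.069,0,0.75]
    - [-0.002,0.01,0.069,0,0.75]
    - [-0.002,0.01,0.069,0,0.75]
    - [-0.002,0.01,0.069,0,0.75]

```text
time: 51.68
ee_pos: [0.4339, 0.3917, 0.2502]
eef_rot: [-0.45, 0.546, 0.45, 0.545]
force: [-0.9, 1.1, 0.0]
gripper_width: 0.751
```

```bash
python3 - <<'E'
from h import *
goto();plan([(.432,.3947,.0915,169.2)])
E
```

```text
t 51.67 pos [0.4339 0.3917 0.2502] R cols x [-0. -0. -1.] y [-0.982  0.19   0.   ] w 0.751 F [-0.9  1.1  0. ] j [ 0.61  0.38 -0.07  1.13 -0.   -0.77]
[np.float64(0.1587), np.float64(0.0024), np.float64(0.0025)] roll -0.2 rows>= 3 J6~ -37
```

Call:
drive_tool:
  moves:
    - [0.04,0.002,0.003,0,0.75]
    - [0.09,0.002,0.003,0,0.75]
    - [0.12,0.002,0.003,0,0.75]
    - [0.145,0.002,0.003,0,0.75]
    - [0.158,0.002,0.003,0,0.75]
    - [0.158,0.002,0.003,0,0.75]
    - [0.158,0.002,0.003,0,0.75]

```text
time: 52.55
ee_pos: [0.4331, 0.3967, 0.0933]
eef_rot: [-0.45, 0.544, 0.45, 0.546]
force: [-0.1, 0.3, 0.4]
gripper_width: 0.752
```

```bash
python3 - <<'E'
from h import *
goto((.432,.3947,.0915),169.2)
E
```

```text
t 52.55 pos [0.4331 0.3967 0.0933] R cols x [ 0.002  0.001 -1.   ] y [-0.982  0.189 -0.001] w 0.752 F [-0.1  0.3  0.4] j [ 0.62  0.52 -0.28  0.77 -0.   -0.77]
shift [ 0.0018  0.0007 -0.0021]
jaw now 169.1 roll(mod180) -0.1
```

Call:
drive_tool:
  moves:
    - [0.001,0.001,-0.002,0,0.6]
    - [0.001,0.001,-0.002,0,0.45]
    - [0.001,0.001,-0.002,0,0.3]
    - [0.001,0.001,-0.002,0,0.15]
    - [0.001,0.001,-0.002,0,0.1]
    - [0.001,0.001,-0.002,0,0.1]
    - [0.001,0.001,-0.002,0,0]

```text
time: 53.42
ee_pos: [0.4318, 0.3945, 0.0918]
eef_rot: [-0.451, 0.545, 0.45, 0.546]
force: [1.9, -1.6, 5.1]
gripper_width: 0.283
```

Call:
drive_tool:
  moves:
    - [0,0,0,0,0]
    - [-0.01,0,0,0,0]
    - [-0.05,0,0,0,0]
    - [-0.1,0,0,0,0]
    - [-0.15,0,0,0,0]
    - [-0.15,0,0,0,0]
    - [-0.15,0,0,0,0]

```text
time: 54.3
ee_pos: [0.4298, 0.3941, 0.2398]
eef_rot: [-0.45, 0.546, 0.451, 0.544]
force: [-0.5, -1.1, -4.4]
gripper_width: 0.282
```

```bash
python3 - <<'E'
from h import *
goto();plan([(.4583,.1994,.24,169.1),(.4583,.1994,.165,169.1)])
E
```

```text
t 54.3 pos [0.4298 0.3941 0.2398] R cols x [-0.002 -0.001 -1.   ] y [-0.982  0.188  0.002] w 0.282 F [-0.5 -1.1 -4.4] j [ 0.62  0.38 -0.08  1.1   0.   -0.77]
[np.float64(-0.0002), np.float64(-0.0646), np.float64(-0.1858)] roll 0.1 rows>= 4 J6~ -56
[np.float64(0.075), np.float64(0.0), np.float64(0.0)] roll -0.0 rows>= 2 J6~ -56
```

Call:
drive_tool:
  moves:
    - [0,-0.016,-0.046,0,0]
    - [0,-0.032,-0.092,0,0]
    - [0,-0.048,-0.138,0,0]
    - [0,-0.064,-0.186,0,0]
    - [0,-0.064,-0.186,0,0]
    - [0,-0.064,-0.186,0,0]
    - [0.03,-0.064,-0.186,0,0]
    - [0.06,-0.064,-0.186,0,0]
    - [0.073,-0.064,-0.186,0,0]
    - [0.073,-0.064,-0.186,0,0]

```text
time: 55.55
ee_pos: [0.4577, 0.2004, 0.1671]
eef_rot: [-0.45, 0.546, 0.451, 0.544]
force: [0.4, 1.3, -4.7]
gripper_width: 0.285
```

Call:
drive_tool:
  moves:
    - [0,0,0,0,0]
    - [0,0,0,0,0]
    - [0,0,0,0,0]

```text
time: 55.92
ee_pos: [0.4593, 0.1999, 0.1689]
eef_rot: [-0.451, 0.545, 0.45, 0.546]
force: [-0.1, 0.5, -4.6]
gripper_width: 0.28
```

```bash
python3 - <<'E'
from h import *
goto();plan([(.4583,.1994,.1495,169.1)])
E
```

```text
t 55.92 pos [0.4593 0.1999 0.1689] R cols x [ 0.001  0.    -1.   ] y [-0.982  0.188 -0.001] w 0.28 F [-0.1  0.5 -4.6] j [ 0.26  0.29 -0.42  0.86 -0.   -1.12]
[np.float64(0.0194), np.float64(0.0008), np.float64(-0.0007)] roll 0.0 rows>= 1 J6~ -56
```

Call:
drive_tool:
  moves:
    - [0.005,0,0,0,0]
    - [0.009,0,0,0,0]
    - [0.012,0,0,0,0]
    - [0.015,0,0,0,0]
    - [0.018,0,0,0,0]
    - [0.02,0,0,0,0]
    - [0.02,0,0,0,0]
    - [0.02,0,0,0,0]

```text
time: 56.92
ee_pos: [0.4586, 0.1994, 0.1498]
eef_rot: [-0.451, 0.545, 0.45, 0.545]
force: [-5.9, -3.0, 11.3]
gripper_width: 0.285
```

Call:
drive_tool:
  moves:
    - [0,0,0,0,0.35]
    - [0,0,0,0,0.6]
    - [0,0,0,0,0.75]
    - [-0.03,0,0,0,0.75]
    - [-0.07,0,0,0,0.75]
    - [-0.07,0,0,0,0.6]
    - [-0.07,-0.002,0.03,0,0.4]
    - [-0.07,-0.002,0.051,0,0.35]
    - [-0.07,-0.002,0.051,0,0.35]
    - [-0.07,-0.002,0.051,0,0.35]

```text
time: 58.18
ee_pos: [0.4698, 0.2492, 0.2174]
eef_rot: [-0.45, 0.546, 0.451, 0.544]
force: [-0.2, -0.6, 0.9]
gripper_width: 0.345
```

```bash
python3 - <<'E'
from h import *
goto();plan([(.47,.2488,.155,169.1)])
im=snapshot("scene"); cv2.imwrite("pics/q_scene.png",im[...,::-1])
E
```

```text
t 58.17 pos [0.4698 0.2492 0.2174] R cols x [-0.001 -0.001 -1.   ] y [-0.982  0.188  0.001] w 0.345 F [-0.2 -0.6  0.9] j [ 0.35  0.3  -0.26  1.01 -0.   -1.03]
[np.float64(0.0624), np.float64(-0.0003), np.float64(-0.0004)] roll 0.1 rows>= 1 J6~ -51
```

Now grip the handle and turn it back clockwise.

Call:
drive_tool:
  moves:
    - [0.02,0,0,0,0.35]
    - [0.04,0,0,0,0.35]
    - [0.055,0,0,0,0.35]
    - [0.062,0,0,0,0.35]
    - [0.062,0,0,0,0.2]
    - [0.062,0,0,0,0.1]
    - [0.062,0,0,0,0]
    - [0.062,0,0,0,0]
    - [0.062,0,0,0,0]

```text
time: 59.35
ee_pos: [0.4703, 0.2497, 0.1565]
eef_rot: [-0.45, 0.545, 0.451, 0.545]
force: [-3.1, 1.0, 2.4]
gripper_width: 0.097
```

Call:
drive_tool:
  moves:
    - [0,0,0,9,0]
    - [0,0,0,18,0]
    - [0,0,0,28,0]
    - [0,0,0,38,0]
    - [0,0,0,48,0]
    - [0,0,0,58,0]
    - [0,0,0,68,0]
    - [0,0,0,78,0]
    - [0,0,0,86,0]
    - [0,0,0,92,0]

```text
time: 60.6
ee_pos: [0.4703, 0.2499, 0.1564]
eef_rot: [0.08, 0.702, -0.08, 0.703]
force: [1.4, -1.8, -1.1]
gripper_width: 0.096
```

Call:
drive_tool:
  moves:
    - [0,0,0,2,0]
    - [0,0,0,3,0]
    - [0,0,0,3,0]
    - [0,0,0,3,0]

```text
time: 61.1
ee_pos: [0.4713, 0.2495, 0.1564]
eef_rot: [0.098, 0.7, -0.097, 0.701]
force: [3.1, -0.9, 0.8]
gripper_width: 0.101
```

```bash
python3 - <<'E'
from h import *
goto(None,76.4); print(get_state()['ft_torque'])
E
```

```text
t 61.1 pos [0.4713 0.2495 0.1564] R cols x [ 0.002 -0.    -1.   ] y [0.273 0.962 0.   ] w 0.101 F [ 3.1 -0.9  0.8] j [ 0.35  0.36 -0.35  0.86 -0.    0.63]
jaw now 74.2 roll(mod180) -2.2
[-0.05374454 -0.54364488  0.28175078]
```

Call:
drive_tool:
  moves:
    - [0,0,0,0,0.15]
    - [0,0,0,0,0.28]
    - [0,0,0,0,0.28]
    - [-0.03,0,0,0,0.28]
    - [-0.08,0,0,0,0.28]
    - [-0.15,0,0,0,0.28]
    - [-0.15,0,0,0,0.28]
    - [-0.15,0,0,0,0.28]

```text
time: 62.1
ee_pos: [0.4704, 0.2496, 0.3062]
eef_rot: [0.098, 0.7, -0.097, 0.701]
force: [-0.5, 0.0, -1.2]
gripper_width: 0.275
```

Call:
drive_tool:
  moves:
    - [0,0.25,-0.05,0,0.28]
    - [0,0.25,-0.05,0,0.28]
    - [0,0.25,-0.05,0,0.28]
    - [0,0.25,-0.05,0,0.28]
    - [0,0.25,-0.05,0,0.28]
    - [0,0.25,-0.05,0,0.28]
    - [0,0.25,-0.05,0,0.28]

```text
time: 62.98
ee_pos: [0.4906, 0.5021, 0.3059]
eef_rot: [0.098, 0.7, -0.098, 0.7]
force: [0.1, -0.5, -0.0]
gripper_width: 0.278
```

```bash
python3 - <<'E'
from h import *
goto()
im=snapshot("top"); s=snapshot("scene")
f=lambda a:cv2.resize(a,(400,300),interpolation=cv2.INTER_CUBIC)
o=np.vstack([np.hstack([f(im[152:212,180:260]),f(s[150:210,175:255])]),np.hstack([f(im[175:250,260:360]),f(im[110:215,95:235])])])
cv2.imwrite("pics/r.png",o[...,::-1]); cv2.imwrite("pics/r_top.png",im[...,::-1])
E
```

```text
t 62.98 pos [0.4906 0.5021 0.3059] R cols x [-0.001 -0.001 -1.   ] y [ 0.275  0.962 -0.001] w 0.278 F [ 0.1 -0.5 -0. ] j [ 0.69  0.61  0.44  1.41 -0.    0.97]
```

View pics/r.png

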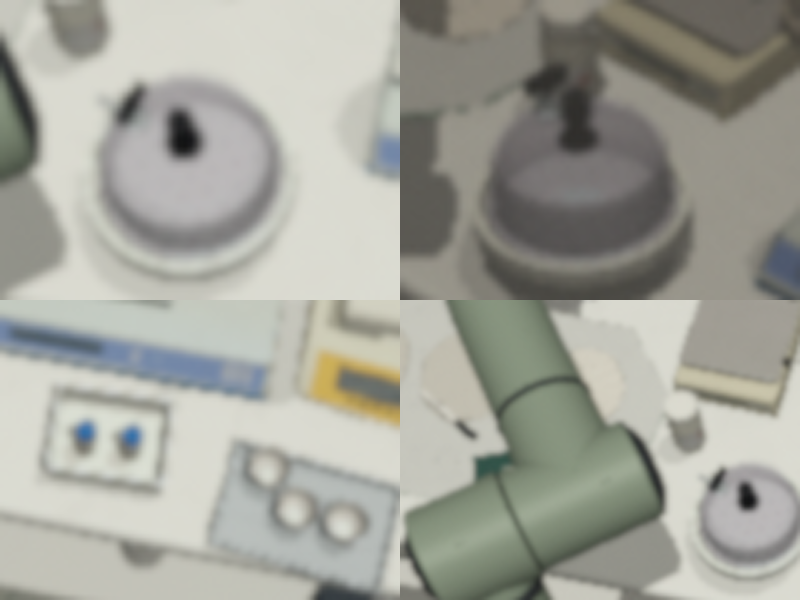

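```bash
python3 - <<'E'
from h import *
g=255-cv2.imread("pics/r_top.png").max(2).astype(float)
for (r0,r1,c0,c1),z,l in(((172,185,211,221),.157,'knob'),((166,177,201,209),.168,'handle')):
    w=np.clip(g[r0:r1,c0:c1]-140,0,None); Y,X=np.mgrid[r0:r1,c0:c1]; p=np.array([(w*X).sum(),(w*Y).sum()])/w.sum()
    d=np.c_[(X-p[0]).ravel(),(Y-p[1]).ravel()]; v=np.linalg.eigh((d*w.ravel()[:,None]).T@d)[1][:,1]
    a,b=plane("top",p+3*v,z),plane("top",p-3*v,z)
    print(l,plane("top",p,z).round(4),'axis deg',np.degrees(np.arctan2(*(a-b)[1::-1])).round(1)%180)
sign_off()
E
```

```text
knob [0.4557 0.1952 0.157 ] axis deg 25.80000000000001
handle [0.4675 0.2443 0.168 ] axis deg 165.6
the job is handed in; nothing more can be done
```

The job is done and handed in at about 63 s of the 208 s allowed; `sign_off()` gives no verdict.

- **Venting and lid off:** I turned the vent tap about 90° to its stop and lifted the lid by its knob. I set it flange down on the free bench to the left.
- **Contents:** All five items were present. Both vials stand in the deep tub and all three crucibles stand upright in the steel tray. The tray had been knocked towards the bench's front edge, so I measured it again before using it.
- **Lid and tap back:** The lid went back into its rim, and the gripper height when it seated (0.1498 m) matched the height expected from its place on the bench. I then turned the tap back until it met its stop.

**Last checks:**
- The last picture shows the lid level in its rim and the desiccator closed. An earlier one showed the plate empty once everything was out.
- The handle's axis measured 165.6° against a lid-to-handle direction of about 76.5°, so it is crosswise to within about 1°.
- The knob and handle measured within 1 to 2 mm of where they started.
- The two vials and three crucibles are in place. The third crucible sits close to the tray's back wall but looks upright.
- The jar looked untouched. The log book was largely hidden by the arm in the last picture and the timer was outside it, but the gripper went near neither of them.

**Less than ideal:** Two crucibles were let go about 4 to 6 mm above the tray floor, because the gripper settled slightly higher than planned. Both landed upright.

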